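# Take a stop rail off the sloping pastry display

### The arm

A 7-joint arm with a two-finger parallel gripper is mounted at the origin on the work surface. World frame = base frame: x ahead of the robot, y to its left, z up, the work surface at z = 0. Lengths are in m, angles in rad, forces in N, time in s.
With the tool pointing down it reaches from about 0.4 to 0.85 m from the base axis. Payload 10.4 kg.
Tool frame: the origin (TCP) lies midway between the tips of the shut fingers; the grasp point (between the pads) lies 19 mm behind it (manip.tcp_to_grasp is the distance from the TCP to the grasp point, in m); x points along the fingers, y is the direction in which the jaws open and shut, and the axes are right-handed (so a half turn about x gives the same grasp; the last joint's range is limited). The gripper opens to 85 mm and grips with 20 to 120 N. Pads are 22 mm wide; open, the fingers measure 114 mm over their backs; the gripper's body (76 mm by 85 mm) begins 54 mm behind the grasp point. The pads swing forward as they close: fully open they stand 13 mm farther back than shut.
Start: joints at [-1.19, 0.332, -0.065, 1.46, 0.022, 1.35, -0.088], TCP at [0.246, 0.575, 0.231] pointing down, gripper open.
Joint ranges: [-2.6, 2.6], [-0.5, 2.12], [-1.47, 1.34], [0.16, 2.42], [-1.27, 4.41], [0.06, 2.06], [-2.6, 2.6]. Speed limits (rad/s): [2.22, 2.22, 2.79, 2.79, 3.14, 3.14, 3.14].

### API

Orientations are given as a unit quaternion [x, y, z, w].
In Python, from workcell import monitor, viewer, manip gives the robot as it stands. The module is installed in compiled form; this text tells all that it offers.
- The arm moves only by the tool send_rows, never from a script. Its arguments are lists of equal length, an entry for each row: "grip": the closure in counts, from 0 (fully open) to 255 (shut); "offset": the shift along the tool's x, y, z in mm, a list of three; "twist": the turn about the tool's x in degrees. In form: {"grip": [grip, ...], "offset": [[tx, ty, tz], ...], "twist": [twist, ...]}. A call has exactly 5 rows; each row is the pose to reach, as a shift and turn from the pose commanded when the call began, along the tool's axes at that moment; what a row does not reach only later rows make up. A row lasts 1/12 s, in which the tool goes at most 41.7 mm and 7.16 degrees, less where a joint would pass 70% of its speed; a pose out of reach is approached as far as the arm can. A call with a gripper value outside its range is refused whole. The fingers move at their own pace and stop on an object; "newtons" is the grip in N (left out, the last holds). Time passes only in rows, so rows that repeat a pose let the fingers close, or fill a call up. It gives the time, the measured TCP pose, the force and the opening at its end, in the units of the state.
- monitor.get_obs(): the state, without advancing time (a new reading comes with each control period).
- viewer.camera(name): name is "scene" or "top" or "wrist"; returns (picture, depth): 400x640x3 uint8, blue, green, red; 400x640 float32, m along the optical axis (not along the pixel's ray), 0 where there is no reading.
- viewer.camera_model(name): a dict with "camera_matrix" (3x3 intrinsics, pixels), "R" (3x3) and "t" (3): a world point X has camera coordinates R X + t; the wrist camera has in their place "mount" (4x4, takes a point from camera to tool coordinates, whose origin is the TCP and whose axes are the tool frame's). Camera axes: x right, y down, z forward; pixel columns grow to the right and rows downward; lengths in m; the calibration is good to about 2 mm. A picture is of the moment at which its call begins: read the wrist's pose just before it. camera_model takes no time and is no camera call.
- manip.hand_in(): hands the job in, once; it reports no verdict.
Trained networks look in the newest picture that a camera, given by its name, has taken for a name from the list of things; names that differ only in an ending like _2 or _b are one class to them, and where a whole thing is asked for, a point or a joint stands for the part that bears it (a point fixed in the world has none). Each returns a list of dicts, best first, with "score" (0 to 1); they miss things now and then, are a little off and sometimes report something else, mostly with a low value. They report only what shows in the picture. A call takes as long as a camera call. They do not tell look-alikes from the thing itself.
- viewer.recognise(target, camera): "box" ([left, top, width, height] in pixels, round what is visible of it).
- viewer.regions_of(target, camera): "region" (400x640 bool, what is visible of it) and "box" ([left, top, width, height] in pixels, round what is visible of it).
- viewer.spot_point(target, camera): "position" ([column, row] in pixels: a listed point, or the origin of a listed thing).
The state is a dict: "clock": time; "joint_pos": joint angles; "joint_velocities": joint speeds; "tau": joint torques, N m; "position": TCP position; "ee_rot": TCP orientation; "ft_force": force on the tool from outside, world axes, zero at the start; "torque": the same for the moment, N m; "grip_width": opening from 0.0 (shut) to 1.0 (fully open).
Only numpy, scipy, OpenCV 4.12 (cv2) and the standard library are available. Lean on these libraries where they do the work, as an engineer would, in place of code of your own. Each camera call takes 0.05 s, during which the arm holds its last target.

### The job

One stop rail of the sloping pastry display, the one that holds back the single brioche, has to come off for washing. First stand that brioche upright on the round wooden board with the two others; then slide the rail up the slope until the wide ends of its keyholes are over the stud heads, lift it straight off without forcing it, and lay it flat on the floor of the steel tray, ledge upwards. Set things down gently and leave the second rail, its meringues and everything else where they are.

Things in the scene. Friction and masses are not known exactly. Their poses are not given: they have to be found in the camera images.
- slope: Sloping face of the fixed wooden display stand, 270 mm up the slope, 370 mm wide, rising 40 degrees from level away from the robot. Origin: on the face, middle of its lower edge. x points up the slope along the face, y along its width (left seen from the robot), z straight out of the face.
- stud_row (a point): Middle of the lower row of headed steel studs, 115 mm up the slope, 7 mm off the face (underside of the heads). Axes as the sloping face. Studs at y = -144, -30, 30, 144 mm from here: neck 8 mm, head 17 mm across, its top 11 mm off the face. Each rail hangs on two of these (centred at y = -87 or +87 mm). A like row, empty, stands 110 mm farther up.
- rail_grip (a point): The stop rail to take off (0.2 to 0.4 kg): steel plate 150 (y) x 68 (x) x 4 mm lying on the sloping face, with a wooden ledge along its lower edge, 12 mm thick (x), 150 long (y), 52 high (z, from the plate's underside). Point: centre of the ledge, 26 mm out from the plate's underside. As hung: x up the slope from ledge to plate, y along the ledge, z out of the face.
- rail_key (a point): On the same rail and axes: mid-thickness of its plate, half-way between the wide ends of its two keyholes, which lie at y = -57 and +57 mm from here, 23 x 23 mm; a 12 mm slot runs from each to 30.5 mm up the slope. It hangs by its weight alone, stud necks at the slot tops, and must slide 26.5 mm up the slope (3 mm either way will do) before the heads pass the wide ends.
- brioche_mid (a point): The single brioche, behind the rail to be taken off (about 0.07 kg, stiff): round, 62 mm across from 28 to 38 mm above its base, narrowing to 46 mm at the base, with a knob 30 mm across on top; 68 mm high. Point: on its axis 33 mm above the base; z points out of its top. It is tilted with the slope, base on the rail's plate, side against the ledge.
- board: Round wooden board, fixed, 240 mm across, 18 mm thick. Origin: centre of its underside. It may lie left or right of the display stand and is turned any way.
- tray: Shallow open steel tray, fixed, 200 mm (x) x 250 mm (y) outside, rim 22 mm high, walls and floor 3 mm. Origin: centre of its underside. On the side opposite the board.
- rail2_grip (a point): The second stop rail, same as the first, hung beside it with the two meringues: stays. Point and axes as on the first.
- meringue1_mid (a point): Meringue behind the second rail, 42 mm across, 38 mm high: stays. Point on its axis 18 mm above its base.
- meringue2_mid (a point): The other meringue there: stays. Same size and point.
- bun2_mid (a point): A brioche like the single one, standing on the round board: stays. Point on its axis 33 mm above its base.
- bun3_mid (a point): Another brioche on the board: stays. Same size and point.
- dredger_mid (a point): Steel sugar dredger standing on the worktop between robot and display, 70 mm across, 114 mm high: stays. Point on its axis half-way up.
- jar_mid (a point): Lidded amber glass jar standing on one side of the display, 76 mm across, about 115 mm high: stays. Point on its axis 57 mm up.
- pot_mid (a point): Open steel pot standing on the other side of the display, 72 mm across, 85 mm high: stays. Point on its axis 43 mm up.
Not all that is in view belongs to the job. Leave any purple or turquoise look-alike of the part that bears brioche_mid alone.

How it is judged:
By the outcome, as a careful person would: the job done as asked, in the order asked, and still so for the second after the job is handed in, with the robot touching nothing.
It also fails if it takes over 59 s, if anything falls off the work surface, if the arm or the gripper's body presses on something with over 40 N, if the wrist force passes 120 N, or if a joint passes its speed limit or range.

## Working session

There is one attempt and no reset: what is moved stays moved. The work goes in short steps, Python scripts to look and compute and a tool call to move; the robot and the scene stay as the last step left them, time stands still between calls to the robot, and variables do not carry over. Pictures are saved under pics/ and viewed, and the job is handed in when it is done.

Besides the shell and the picture viewer there is one more tool, called after "Call:" as name(argument=value, ...), one argument or row to a line, values as JSON. send_rows: Moves the arm, as the interface text tells. Its arguments: {"type":"object","properties":{"grip":{"type":"array","items":{"type":"number"}},"offset":{"type":"array","items":{"type":"array","items":{"type":"number"}}},"twist":{"type":"array","items":{"type":"number"}},"newtons":{"type":"number"}},"required":["grip","offset","twist"]}

```bash
mkdir -p pics; ls
cat > h.py <<'E'
import numpy as np, cv2
from workcell import monitor, viewer, manip
from scipy.spatial.transform import Rotation as Rn
def snap(n,f):
    p,d=viewer.camera(n); cv2.imwrite('pics/'+f+'.png',p); np.save('pics/'+f+'.npy',d); return p,d
def pose():
    o=monitor.get_obs(); return np.array(o['position']),Rn.from_quat(o['ee_rot']).as_matrix()
def cam(n):
    m=viewer.camera_model(n); K=np.array(m['camera_matrix'])
    if n=='wrist':
        p,R=pose(); T=np.eye(4);T[:3,:3]=R;T[:3,3]=p
        C=np.linalg.inv(T@np.array(m['mount'])); return K,C[:3,:3],C[:3,3]
    return K,np.array(m['R']),np.array(m['t'])
def back(c,u,v,z):
    K,R,t=c; x=np.linalg.solve(K,np.array([u,v,1.]))*z
    return R.T@(x-t)
def cloud(c,d):
    K,R,t=c; v,u=np.mgrid[:400,:640]
    x=np.stack([u,v,np.ones_like(u)],-1).reshape(-1,3)@np.linalg.inv(K).T*d.reshape(-1,1)
    return ((x-t)@R).reshape(400,640,3)
def proj(c,X):
    K,R,t=c; x=K@(R@np.asarray(X)+t); return x[:2]/x[2]
def tri(obs):
    A=[];
    for c,(u,v) in obs:
        K,R,t=c;P=K@np.c_[R,t]; A+= [u*P[2]-P[0],v*P[2]-P[1]]
    return np.linalg.svd(np.array(A))[2][-1][:3]/np.linalg.svd(np.array(A))[2][-1][3]
def st():
    o=monitor.get_obs()
    print('t',round(o['clock'],2),'p',np.round(o['position'],4),'w',round(o['grip_width'],3),'F',np.round(o['ft_force'],1)); print(np.round(Rn.from_quat(o['ee_rot']).as_matrix(),3)); print('q',np.round(o['joint_pos'],2))
E
python3 - <<'E'
from h import *
st(); print(manip.tcp_to_grasp)
for n in ('scene','top','wrist'):
    snap(n,n+'0'); print(n,[np.round(a,3).tolist() for a in cam(n)])
st()
E
```

```text
pics
t 0.0 p [0.2454 0.5744 0.2305] w 0.998 F [ 0.7  0.2 -0.5]
[[-0.001  0.393  0.92 ]
 [-0.001  0.92  -0.393]
 [-1.    -0.002  0.   ]]
q [-1.19  0.33 -0.06  1.46  0.02  1.35 -0.09]
0.0187
scene [[[380.636, 0.0, 326.29], [0.0, 380.636, 198.548], [0.0, 0.0, 1.0]], [[0.264, 0.964, 0.019], [0.524, -0.127, -0.842], [-0.81, 0.232, -0.539]], [-0.12, -0.197, 1.606]]
top [[[422.622, 0.0, 314.561], [0.0, 422.622, 194.307], [0.0, 0.0, 1.0]], [[-0.002, -1.0, -0.002], [-0.989, 0.002, -0.15], [0.15, 0.001, -0.989]], [-0.02, 0.547, 1.0]]
wrist [[[337.028, 0.0, 319.116], [0.0, 337.028, 193.089], [0.0, 0.0, 1.0]], [[0.393, 0.92, -0.001], [0.888, -0.379, 0.26], [0.239, -0.103, -0.966]], [-0.625, -0.034, 0.378]]
t 0.15 p [0.2455 0.5745 0.2307] w 1.003 F [-0.3  0.3 -0.2]
[[-0.     0.393  0.92 ]
 [-0.001  0.92  -0.393]
 [-1.    -0.001  0.   ]]
q [-1.19  0.33 -0.06  1.46  0.02  1.35 -0.09]
```

View pics/scene0.png

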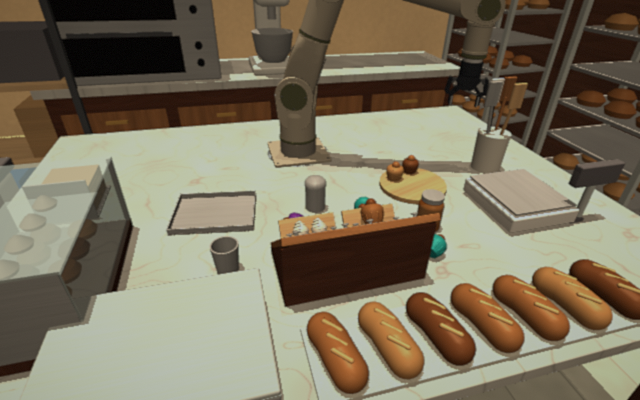

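View pics/top0.png

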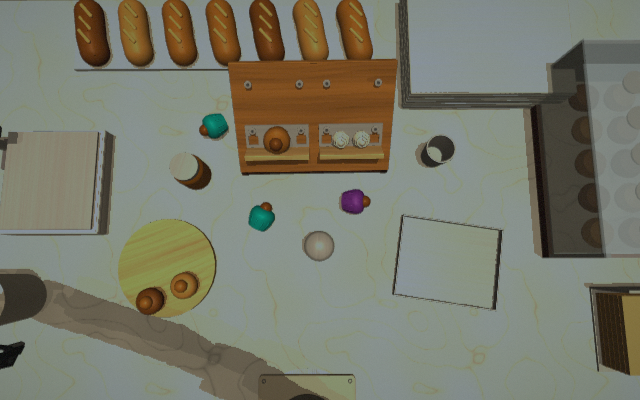

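View pics/wrist0.png

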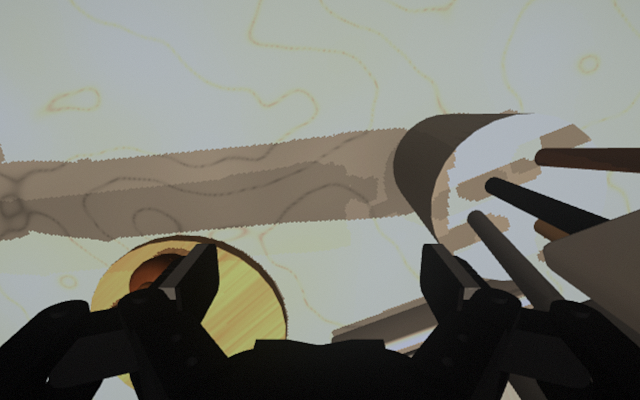

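```bash
cat > m1.py <<'E'
from h import *
names=['slope','stud_row','rail_grip','rail_key','brioche_mid','board','tray','rail2_grip','meringue1_mid','bun2_mid','dredger_mid','jar_mid','pot_mid']
cs={}
res={}
for n in ('top','scene'):
    p,d=snap(n,n+'1'); cs[n]=cam(n); C=cloud(cs[n],d)
    for k in names:
        r=viewer.spot_point(k,n)
        for e in r[:5]:
            u,v=e['position']; ui,vi=int(round(u)),int(round(v))
            print(n,k,round(e['score'],2),np.round([u,v],1),np.round(C[vi,ui],3))
st()
E
python3 m1.py
```

```text
top slope 0.68 [313.2 173.1] [ 0.609 -0.017 -0.   ]
top stud_row 0.62 [312.9 131.8] [ 0.687 -0.018  0.102]
top stud_row 0.57 [166.3 267.3] [0.371 0.346 0.014]
top rail_grip 0.65 [274.4 154.6] [0.627 0.072 0.12 ]
top rail_key 0.74 [275.  136.6] [0.66  0.067 0.153]
top rail_key 0.52 [435.2 151.9] [ 0.663 -0.333  0.004]
top brioche_mid 0.79 [276.2 137.5] [0.658 0.065 0.153]
top brioche_mid 0.79 [263.6 218.1] [0.487 0.101 0.055]
top brioche_mid 0.58 [358.2 200. ] [ 0.53  -0.126  0.061]
top brioche_mid 0.56 [210.8 128.6] [0.71  0.237 0.056]
top board 0.55 [170.6 269.5] [0.363 0.331 0.019]
top tray 0.76 [447.2 261.9] [ 0.381 -0.352 -0.001]
top tray 0.67 [310.2 129.8] [ 0.691 -0.01   0.105]
top rail2_grip 0.72 [446.  263.4] [ 0.379 -0.349  0.001]
top rail2_grip 0.7 [351.9 150.7] [ 0.64  -0.109  0.106]
top meringue1_mid 0.67 [363.4 144.2] [ 0.651 -0.133  0.124]
top meringue1_mid 0.19 [445.9 262.8] [ 0.379 -0.349  0.001]
top bun2_mid 0.78 [184.5 285.8] [0.329 0.279 0.08 ]
top bun2_mid 0.71 [362.7 141.8] [ 0.655 -0.133  0.127]
top jar_mid 0.82 [187.4 169.2] [0.596 0.274 0.115]
top pot_mid 0.95
[... 525 characters left out ...]
.636 -0.147  0.115]
scene board 0.95 [409.2 182.1] [0.37  0.333 0.017]
scene tray 0.77 [216.8 216.3] [ 0.402 -0.343  0.003]
scene rail2_grip 0.86 [304.2 220.8] [ 0.636 -0.113  0.109]
scene meringue1_mid 0.53 [301.2 227.6] [ 0.68  -0.13   0.121]
scene bun2_mid 0.56 [394.1 167.7] [0.344 0.279 0.068]
scene dredger_mid 0.86 [314.2 193. ] [ 0.45  -0.04   0.073]
scene jar_mid 0.74 [432.8 209. ] [0.636 0.271 0.085]
scene pot_mid 0.7 [228.1 255.2] [ 0.685 -0.316  0.075]
scene pot_mid 0.68 [306.3 225.7] [ 0.667 -0.114  0.115]
t 1.55 p [0.2456 0.5748 0.2313] w 1.002 F [ 0.9  0.2 -0.2]
[[ 0.     0.393  0.92 ]
 [ 0.     0.92  -0.393]
 [-1.     0.    -0.   ]]
q [-1.19  0.33 -0.06  1.46  0.02  1.35 -0.09]
```

Run:
```python
import cv2
a=cv2.imread('pics/top0.png')[50:185,190:430]
cv2.imwrite('pics/c1.png',cv2.resize(a,None,fx=3.3,fy=3.3,interpolation=2))
```

```text
(no output)
```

View pics/c1.png

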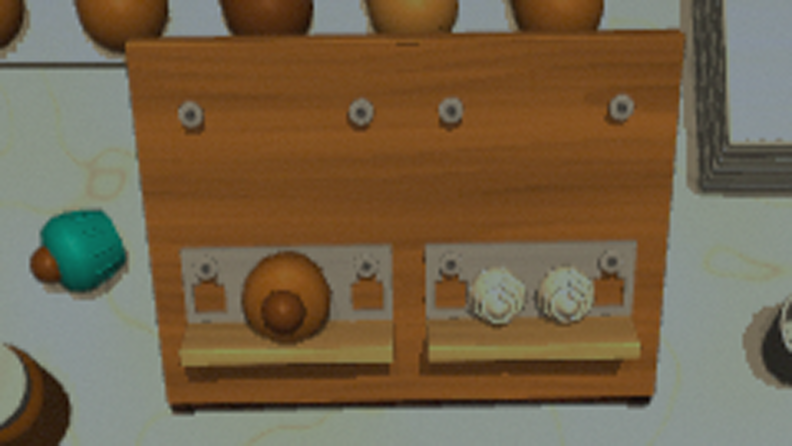

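```bash
cat > m2.py <<'E'
from h import *
from scipy.optimize import least_squares
d=np.load('pics/top1.npy'); c=cam('top'); C=cloud(c,d)
P=C[66:118,245:380].reshape(-1,3)
P=P[np.isfinite(P).all(1)]
m=P.mean(0)
for i in range(4):
    w=P if i==0 else P[abs((P-m)@nn)<.004]
    m=w.mean(0); nn=np.linalg.svd(w-m,full_matrices=False)[2][2]; nn*=np.sign(nn[2])
print('n',nn,'angle',np.degrees(np.arccos(nn[2])),'offset m',m, 'res',np.std((w-m)@nn))
# ray intersect plane n=0.011
def hit(u,v,h):
    o=back(c,u,v,0);r=back(c,u,v,1)-o
    t=((m+nn*h-o)@nn)/(r@nn); return o+t*r
up=[(191,115),(361,112),(451,110),(621,107)]; lo=[(206,267),(367,265),(451,263),(611,261)]
U=np.array([hit(190+(a+.5)/3.3-.5,50+(b+.5)/3.3-.5,.011) for a,b in up]);L=np.array([hit(190+(a+.5)/3.3-.5,50+(b+.5)/3.3-.5,.011) for a,b in lo])
print(U.round(4));print(L.round(4))
print('spacing',np.linalg.norm(U.mean(0)-L.mean(0)),np.linalg.norm(U[0]-U[3]),np.linalg.norm(L[0]-L[3]))
y=(U[0]-U[3])+(L[0]-L[3]); y[2]=0; y/=np.linalg.norm(y); n=np.array([-np.sin(np.radians(40))*y[1],np.sin(np.radians(40))*y[0],np.cos(np.radians(40))])
x=np.cross(y,nn); print('y',y,'yaw',np.degrees(np.arctan2(y[1],y[0]))-90,'x',x)
O=(U.mean(0)+L.mean(0))/2-nn*.011-x*.170
print('origin',O)
np.savez('slope.npz',O=O,x=x,y=y,n=nn)
s=lambda p: np.array([(p-O)@x,(p-O)@y,(p-O)@nn])*1000
# cloud in slope frame: ledge, brioche
S=np.stack([(C-O)@x,(C-O)@y,(C-O)@nn],-1)*1000
led=S[145:165,246:310].reshape(-1,3); led=led[(led[:,2]>45)&(led[:,2]<58)]
print('ledge top s,y,n range',np.percentile(led,[2,50,98],axis=0).round(1), 'pix edges')
b=S[120:158,258:297].reshape(-1,3); b=b[b[:,2]>12]; b=b[b[:,0]>90-5]
print('br',np.percentile(b,[1,50,99],axis=0).round(1))
E
python3 m2.py
```

```text
n [-0.83832098 -0.00773832  0.54512205] angle 56.966995650147986 offset m [ 0.76211003 -0.01635346  0.16641982] res 0.0020977388098135413
[[ 0.7663  0.1248  0.1951]
 [ 0.7678  0.0123  0.1958]
 [ 0.7688 -0.0472  0.1964]
 [ 0.7702 -0.1594  0.1971]]
[[ 0.6958  0.1295  0.0868]
 [ 0.697   0.0118  0.0869]
 [ 0.6981 -0.0495  0.0877]
 [ 0.6993 -0.1663  0.0878]]
spacing 0.1297583374519298 0.28419547195081135 0.2957968770694228
y [-0.01268094  0.99991959  0.        ] yaw 0.7265838524112382 x [0.54507822 0.00691266 0.83835171]
origin [ 0.64947775 -0.01909782 -0.00683174]
ledge top s,y,n range [[ 30.5  12.2  45.7]
 [ 38.9  81.3  50.9]
 [ 84.4 163.1  57.1]] pix edges
br [[ 85.8  40.6  17.8]
 [127.3  82.6  66.5]
 [150.2 131.2  98.5]]
```

Run:
```python
from h import *
d=np.load('pics/top1.npy'); c=cam('top'); C=cloud(c,d)
for v in range(58,180,5): print(v,C[v,313].round(3),C[v,277].round(3))
```

```text
58 [ 0.899 -0.018  0.051] [0.9   0.075 0.051]
63 [ 0.811 -0.018  0.205] [0.81  0.06  0.207]
68 [ 0.802 -0.018  0.199] [0.803 0.061 0.199]
73 [ 0.794 -0.018  0.192] [0.794 0.061 0.192]
78 [ 0.784 -0.018  0.187] [0.784 0.061 0.188]
83 [ 0.779 -0.018  0.173] [0.776 0.062 0.179]
88 [ 0.769 -0.018  0.168] [0.767 0.062 0.173]
93 [ 0.759 -0.018  0.165] [0.76  0.063 0.163]
98 [ 0.751 -0.018  0.155] [0.751 0.064 0.154]
103 [ 0.743 -0.018  0.144] [0.741 0.064 0.15 ]
108 [ 0.733 -0.018  0.139] [0.732 0.065 0.143]
113 [ 0.39  -0.022  1.071] [0.723 0.065 0.135]
118 [ 0.714 -0.018  0.124] [0.714 0.066 0.125]
123 [ 0.705 -0.018  0.116] [0.704 0.067 0.119]
128 [ 0.694 -0.018  0.11 ] [0.683 0.064 0.148]
133 [ 0.686 -0.017  0.097] [0.669 0.063 0.154]
138 [ 0.676 -0.017  0.089] [0.658 0.063 0.151]
143 [ 0.665 -0.017  0.085] [0.645 0.063 0.156]
148 [ 0.655 -0.017  0.078] [0.635 0.063 0.151]
153 [ 0.646 -0.017  0.064] [0.631 0.065 0.123]
158 [ 0.635 -0.017  0.056] [0.621 0.066 0.117]
163 [ 0.623 -0.017  0.052] [0.624 0.072 0.05 ]
168 [ 0.613 -0.017  0.041] [0.613 0.072 0.044]
173 [ 0.609 -0.017 -0.   ] [0.608 0.075 0.007]
178 [ 0.596 -0.017 -0.001] [ 0.596  0.076 -0.   ]
```

```bash
sed -i 's/^P=P\[np.isfinite.*/P=P[(P[:,2]<.3)]; P=P[P[:,2]>.1]/; s/^P=C\[66:118,245:380\]/P=C[68:116,245:380]/' m2.py; python3 m2.py
```

```text
n [-0.64388863 -0.00962693  0.76505866] angle 40.08778927766306 offset m [ 0.76133551 -0.01597435  0.16440351] res 0.0015782223742678257
[[ 0.7696  0.126   0.1875]
 [ 0.7713  0.0126  0.1876]
 [ 0.7725 -0.0474  0.1878]
 [ 0.7743 -0.1608  0.1878]]
[[ 0.6863  0.1247  0.1174]
 [ 0.6876  0.0108  0.1171]
 [ 0.6888 -0.0487  0.1173]
 [ 0.6901 -0.162   0.117 ]]
spacing 0.10942062045410272 0.28692186777182954 0.28679859976731265
y [-0.0147692   0.99989093  0.        ] yaw 0.8462433606448201 x [0.76497521 0.0112993  0.64396059]
origin [ 0.60710205 -0.01991998  0.03454791]
ledge top s,y,n range [[ 58.6  16.1  46.5]
 [ 68.   85.8  51.8]
 [ 95.9 154.8  55.8]] pix edges
br [[8.590e+01 8.000e-01 2.170e+01]
 [1.127e+02 8.390e+01 5.260e+01]
 [5.014e+02 1.151e+02 9.323e+02]]
```

Call:
send_rows(
  grip=[0, 0, 0, 0, 0],
  offset=[
    [-35, 0, 0],
    [-70, -10, 15],
    [-90, -25, 45],
    [-95, -43, 80],
    [-95, -61, 115],
  ],
  twist=[0, 0, 0, 0, 0],
)

```text
clock: 1.97
position: [0.3281, 0.4732, 0.3287]
ee_rot: [0.143, 0.692, -0.14, 0.693]
ft_force: [0.7, -0.6, 0.5]
grip_width: 0.995
```

Call:
send_rows(
  grip=[0, 0, 0, 0, 0],
  offset=[
    [0, -18, 35],
    [0, -36, 70],
    [0, -54, 105],
    [0, -72, 140],
    [0, -90, 175],
  ],
  twist=[0, 0, 0, 0, 0],
)

```text
clock: 2.38
position: [0.4538, 0.3202, 0.3266]
ee_rot: [0.142, 0.693, -0.142, 0.693]
ft_force: [0.4, 0.5, 0.8]
grip_width: 1.0
```

Call:
send_rows(
  grip=[0, 0, 0, 0, 0],
  offset=[
    [0, -18, 35],
    [0, -36, 70],
    [0, -54, 105],
    [0, -72, 140],
    [0, -90, 170],
  ],
  twist=[-4, -9, -14, -19, -24],
)

```text
clock: 2.8
position: [0.5752, 0.1702, 0.3264]
ee_rot: [-0.007, 0.707, 0.007, 0.707]
ft_force: [0.7, 0.1, 0.8]
grip_width: 1.0
```

Run:
```python
from h import *
st()
```

```text
t 2.8 p [0.5752 0.1702 0.3264] w 1.0 F [0.7 0.1 0.8]
[[ 0.001 -0.019  1.   ]
 [-0.     1.     0.019]
 [-1.    -0.     0.001]]
q [-0.57  0.24  0.25  1.39 -0.06  1.52  1.27]
```

Call:
send_rows(
  grip=[0, 0, 0, 0, 0],
  offset=[
    [0, -35, 10],
    [0, -70, 20],
    [0, -103, 30],
    [0, -103, 30],
    [0, -103, 30],
  ],
  twist=[0, 0, 0, 0, 0],
)

```text
clock: 3.22
position: [0.6058, 0.0672, 0.3264]
ee_rot: [-0.004, 0.707, 0.004, 0.707]
ft_force: [-0.0, 0.7, -0.2]
grip_width: 0.997
```

Run:
```python
from h import *
st(); c=cam('wrist'); np.savez('w1.npz',K=c[0],R=c[1],t=c[2]); print('campos',-c[1].T@c[2], viewer.camera_model('wrist')['mount'])
p,d=snap('wrist','w1')
for k in ('brioche_mid','rail_grip','rail_key'):
    for e in viewer.spot_point(k,'wrist')[:3]: print(k,e)
```

```text
t 3.22 p [0.6058 0.0672 0.3264] w 0.997 F [-0.   0.7 -0.2]
[[ 0.    -0.011  1.   ]
 [-0.001  1.     0.011]
 [-1.    -0.001  0.   ]]
q [-0.44  0.27  0.32  1.36 -0.08  1.52  1.46]
campos [0.54062582 0.06653597 0.46908993] [[ 1.72104294e-04 -2.59799141e-01  9.65662662e-01 -1.42748891e-01]
 [ 9.99999985e-01  9.80740629e-06 -1.75585473e-04 -7.90358652e-05]
 [ 3.61463091e-05  9.65662677e-01  2.59799139e-01 -6.51716580e-02]
 [ 0.00000000e+00  0.00000000e+00  0.00000000e+00  1.00000000e+00]]
brioche_mid {'position': [440.0, 240.0], 'score': 0.91}
brioche_mid {'position': [164.3, 92.2], 'score': 0.91}
brioche_mid {'position': [316.6, 216.9], 'score': 0.89}
rail_grip {'position': [320.3, 192.1], 'score': 0.68}
rail_grip {'position': [242.8, 242.9], 'score': 0.16}
```

View pics/w1.png

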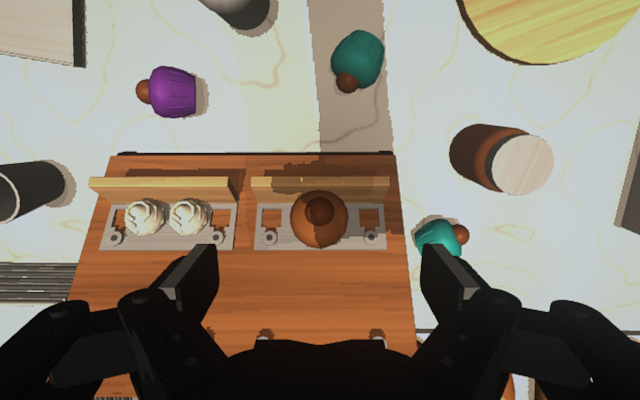

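```bash
cat > m3.py <<'E'
from h import *
from scipy.optimize import least_squares
z=np.load('slope.npz');O,x,y,n=z['O'],z['x'],z['y'],z['n']
w=np.load('w1.npz');cw=(w['K'],w['R'],w['t']);ct=cam('top')
f=lambda C:np.stack([(C-O)@x,(C-O)@y,(C-O)@n],-1)*1000
for nm,c,d in (('w',cw,np.load('pics/w1.npy')),('t',ct,np.load('pics/top1.npy'))):
    S=f(cloud(c,d)).reshape(-1,3)[d.ravel()>0.05]
    face=S[(S[:,0]>150)&(S[:,0]<200)&(abs(S[:,1])<150)&(abs(S[:,2])<20)]; print(nm,'face n',np.median(face[:,2]))
    pl=S[(S[:,0]>88)&(S[:,0]<125)&(abs(S[:,1]-45)<12)&(abs(S[:,2])<20)]; print('plate n',np.median(pl[:,2]))
    L=S[(S[:,0]>40)&(S[:,0]<90)&(S[:,2]>46)&(S[:,2]<58)&(((S[:,1]>5)&(S[:,1]<45))|((S[:,1]>125)&(S[:,1]<170)))]
    print('ledge',len(L),np.percentile(L,[1,3,10,50,90,97,99],axis=0).round(1))
    B=S[(S[:,0]>75)&(S[:,0]<150)&(abs(S[:,1]-85)<40)&(S[:,2]>15)&(S[:,2]<50)&(abs(S[:,0]-105)<34)]
    def rad(h): return np.interp(h,[0,28,38,50,68],[23,31,31,24,0])
    h=B[:,2]-4; k=(h>10)&(h<40); Bk=B[k]
    r=least_squares(lambda q:np.hypot(Bk[:,0]-q[0],Bk[:,1]-q[1])-rad(Bk[:,2]-4),[105,85],loss='soft_l1',f_scale=1.5)
    print('brioche',r.x,len(Bk),np.median(abs(r.fun)), 'ymin/max',np.percentile(B[:,1],[1,99]),'s',np.percentile(B[:,0],[1,99]))
    kn=S[(S[:,2]>66)&(S[:,2]<78)&(abs(S[:,1]-85)<25)&(abs(S[:,0]-105)<30)]; print('knob',np.median(kn,axis=0),kn[:,2].max() if len(kn) else 0)
E
python3 m3.py
```

```text
w face n 0.6792990638698615
plate n 4.748488067473973
ledge 774 [[ 59.8  14.2  46.4]
 [ 60.5  15.6  47.1]
 [ 61.5  20.3  49. ]
 [ 67.2 127.7  52.4]
 [ 71.1 155.8  53.5]
 [ 71.5 160.5  53.9]
 [ 71.6 161.7  54.3]]
brioche [101.96433687  86.5665418 ] 264 0.21884070199603478 ymin/max [ 56.22780047 116.09695414] s [ 76.62210361 132.94043065]
knob [105.1947807   86.68733285  69.76271997] 73.94922256846677
t face n 0.028900524510032843
plate n 4.200408874272009
ledge 169 [[ 58.4  13.8  46.2]
 [ 58.9  16.   46.7]
 [ 59.9  20.2  48.3]
 [ 65.4 127.5  51.8]
 [ 70.2 155.   54.2]
 [ 70.9 159.6  54.7]
 [ 71.  161.4  55.5]]
brioche [100.8472712   86.30723488] 96 0.428541489708433 ymin/max [ 56.33055188 115.77963608] s [ 75.56158057 132.50574534]
knob [104.4442301   86.25885758  69.22488925] 73.25356568643907
```

Run:
```python
from h import *
z=np.load('slope.npz');O,x,y,n=z['O'],z['x'],z['y'],z['n']
m=O+.102*x+.0865*y+.0375*n; print(m)
for a,b in ((.102,.0375),(.0595,.052),(.0715,.052)): print(O+a*x+.0872*y+b*n)
p,R=pose(); g=m.copy(); g[2]-=.026; print('target',g,'tool delta mm',(R.T@(g-p))*1000)
print('yaw tool y',np.degrees(np.arctan2(R[1,1],R[0,1])),'slope',np.degrees(np.arctan2(y[1],y[0])))
```

```text
[0.65970616 0.06736211 0.12892159]
[0.65969583 0.06806203 0.12892159]
[0.61784799 0.06744222 0.11264661]
[0.6270277  0.06757781 0.12037414]
target [0.65970616 0.06736211 0.10292159] tool delta mm [223.34346236  -5.41251378  54.53187232]
yaw tool y 91.0034271835288 slope 90.84624336064482
```

Run:
```python
from h import *
st();st()
```

```text
t 3.42 p [0.6051 0.0717 0.3263] w 1.0 F [ 0.6  0.4 -0.2]
[[-0.    -0.018  1.   ]
 [ 0.001  1.     0.018]
 [-1.     0.001 -0.   ]]
q [-0.44  0.27  0.31  1.36 -0.08  1.52  1.46]
t 3.42 p [0.6051 0.0717 0.3263] w 1.0 F [ 0.6  0.4 -0.2]
[[-0.    -0.018  1.   ]
 [ 0.001  1.     0.018]
 [-1.     0.001 -0.   ]]
q [-0.44  0.27  0.31  1.36 -0.08  1.52  1.46]
```

Call:
send_rows(
  grip=[0, 0, 0, 0, 0],
  offset=[
    [20, -3, 27],
    [55, -5.4, 54.5],
    [85, -5.4, 54.5],
    [100, -5.4, 54.5],
    [110, -5.4, 54.5],
  ],
  twist=[0, 0, 0, 0, 0],
)

```text
clock: 3.83
position: [0.6589, 0.0667, 0.2131]
ee_rot: [-0.006, 0.709, 0.006, 0.706]
ft_force: [0.1, 0.6, -0.0]
grip_width: 0.999
```

Call:
send_rows(
  grip=[0, 0, 0, 0, 0],
  offset=[
    [20, 0, 0],
    [40, 0, 0],
    [50, 0, 0],
    [50, 0, 0],
    [50, 0, 0],
  ],
  twist=[0, 0, 0, 0, 0],
)

```text
clock: 4.25
position: [0.6601, 0.0659, 0.1671]
ee_rot: [-0.005, 0.707, 0.006, 0.707]
ft_force: [-0.3, -0.1, 0.5]
grip_width: 1.0
```

Run:
```python
from h import *
st(); g=np.array([0.6597,0.0674,0.1029]);p,R=pose(); print((R.T@(g-p)*1000).round(1))
snap('wrist','w2')
```

```text
t 4.25 p [0.6601 0.0659 0.1671] w 1.0 F [-0.3 -0.1  0.5]
[[ 0.001 -0.016  1.   ]
 [ 0.     1.     0.016]
 [-1.     0.     0.001]]
q [-0.39  0.46  0.31  1.45 -0.14  1.25  1.52]
[64.2  1.4 -0.4]
```

View pics/w2.png

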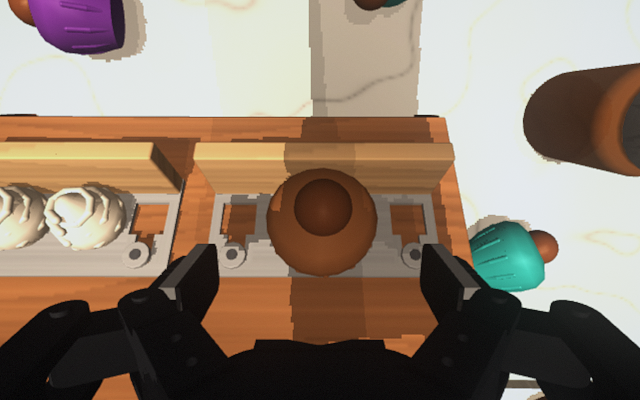

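Call:
send_rows(
  grip=[0, 0, 0, 0, 0],
  offset=[
    [20, 1, 0],
    [40, 1, 0],
    [57, 1, 0],
    [64, 1, 0],
    [64, 1, 0],
  ],
  twist=[0, 0, 0, 0, 0],
  newtons=20,
)

```text
clock: 4.72
position: [0.6596, 0.0664, 0.1018]
ee_rot: [-0.005, 0.707, 0.005, 0.707]
ft_force: [-0.5, 0.2, 0.7]
grip_width: 1.006
```

Call:
send_rows(
  grip=[150, 150, 150, 150, 150],
  offset=[
    [0, 0, 0],
    [0, 0, 0],
    [0, 0, 0],
    [0, 0, 0],
    [0, 0, 0],
  ],
  twist=[0, 0, 0, 0, 0],
  newtons=20,
)

```text
clock: 5.13
position: [0.6611, 0.0664, 0.1044]
ee_rot: [-0.005, 0.706, 0.006, 0.708]
ft_force: [-1.5, -0.2, 7.0]
grip_width: 0.721
```

Run:
```python
from h import *
st(); 
snap('wrist','w3')
```

```text
t 5.13 p [0.6611 0.0664 0.1044] w 0.721 F [-1.5 -0.2  7. ]
[[ 0.003 -0.015  1.   ]
 [ 0.001  1.     0.015]
 [-1.     0.001  0.003]]
q [-0.38  0.51  0.29  1.51 -0.16  1.14  1.53]
```

View pics/w3.png

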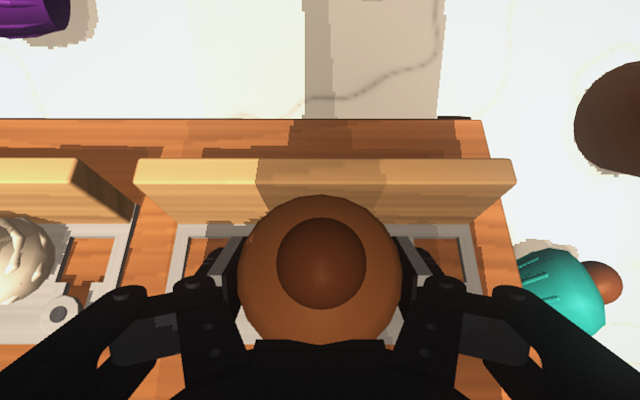

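Call:
send_rows(
  grip=[150, 150, 150, 150, 150],
  offset=[
    [-10, 0, 0],
    [-30, 0, 0],
    [-55, 0, 0],
    [-85, 0, 0],
    [-115, 0, 0],
  ],
  twist=[0, 0, 0, 0, 0],
)

```text
clock: 5.6
position: [0.6596, 0.0661, 0.2193]
ee_rot: [-0.005, 0.707, 0.005, 0.707]
ft_force: [0.0, 0.1, -0.9]
grip_width: 0.715
```

```bash
cat > m4.py <<'E'
from h import *
st(); p,d=snap('top','top2'); c=cam('top'); C=cloud(c,d)
ok=d>0.05
B=C[ok&(abs(C[...,2]-.018)<.004)&(abs(C[...,0]-.36)<.16)&(abs(C[...,1]-.34)<.16)]
h=cv2.convexHull(B[:,:2].astype(np.float32))[:,0]
print('board minEncl',cv2.minEnclosingCircle(h),'z',np.median(B[:,2]))
for q in ((.33,.28),(.295,.36)):
    T=C[ok&(abs(C[...,0]-q[0])<.04)&(abs(C[...,1]-q[1])<.04)&(C[...,2]>.035)]; T=T[np.linalg.norm(T[:,:2]-q,axis=1)<.05]
    print('bun',T.mean(0).round(3),np.percentile(T,[2,98],axis=0).round(3))
cv2.imwrite('pics/top2c.png',cv2.resize(p[80:330,100:400],None,fx=2.4,fy=2.4))
snap('scene','sc2')
a=cv2.imread('pics/sc2.png')[100:300,250:500]; cv2.imwrite('pics/sc2c.png',cv2.resize(a,None,fx=3,fy=3))
E
python3 m4.py
```

```text
t 5.6 p [0.6596 0.0661 0.2193] w 0.715 F [ 0.   0.1 -0.9]
[[-0.    -0.015  1.   ]
 [-0.     1.     0.015]
 [-1.    -0.    -0.   ]]
q [-0.4   0.43  0.31  1.38 -0.13  1.35  1.51]
board minEncl ((0.40537965297698975, 0.3777235448360443), 0.16706769168376923) z 0.017033615740650345
bun [0.329 0.284 0.066] [[0.302 0.26  0.046]
 [0.355 0.314 0.085]]
bun [0.294 0.362 0.066] [[0.266 0.339 0.044]
 [0.321 0.393 0.085]]
```

View pics/sc2c.png

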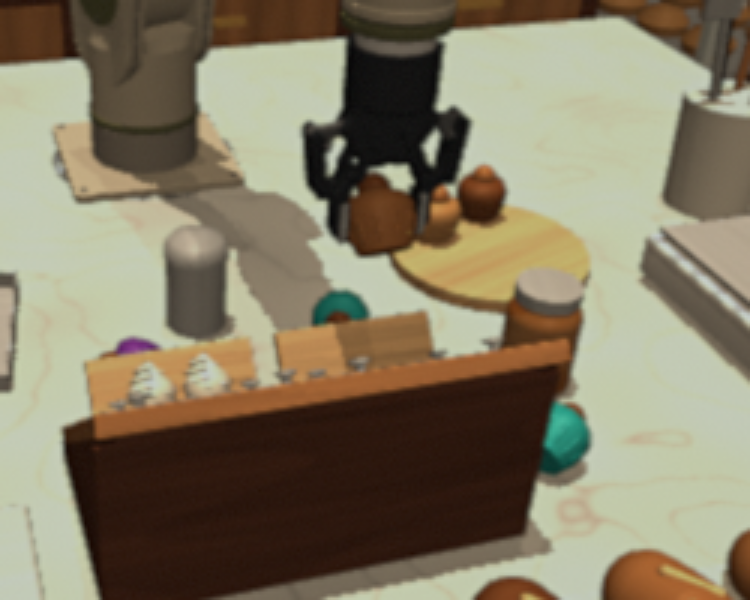

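View pics/top2c.png

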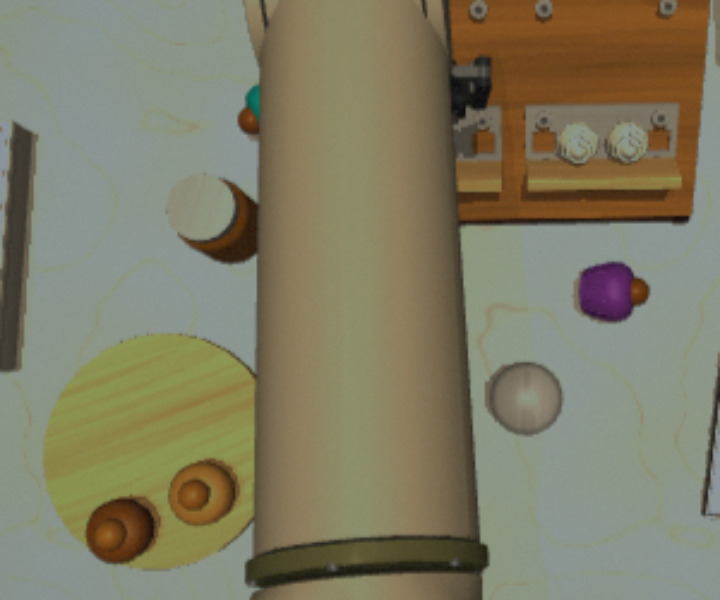

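Call:
send_rows(
  grip=[150, 150, 150, 150, 150],
  offset=[
    [0, 25, -20],
    [0, 55, -46],
    [0, 86, -74],
    [0, 117, -101],
    [0, 148, -127],
  ],
  twist=[0, 0, 0, 0, 0],
)

```text
clock: 6.12
position: [0.5291, 0.2134, 0.2177]
ee_rot: [-0.005, 0.707, 0.005, 0.707]
ft_force: [0.8, 0.4, -0.5]
grip_width: 0.716
```

Call:
send_rows(
  grip=[150, 150, 150, 150, 150],
  offset=[
    [0, 31, -27],
    [0, 62, -54],
    [0, 93, -81],
    [0, 124, -108],
    [0, 150, -128],
  ],
  twist=[0, 0, 0, 0, 0],
)

```text
clock: 6.53
position: [0.3978, 0.3625, 0.218]
ee_rot: [-0.006, 0.707, 0.006, 0.707]
ft_force: [0.6, 0.7, 0.1]
grip_width: 0.718
```

Call:
send_rows(
  grip=[150, 150, 150, 150, 150],
  offset=[
    [25, 0, 0],
    [50, 0, 0],
    [60, 0, 0],
    [60, 0, 0],
    [60, 0, 0],
  ],
  twist=[0, 0, 0, 0, 0],
)

```text
clock: 6.95
position: [0.4009, 0.36, 0.1578]
ee_rot: [-0.005, 0.707, 0.005, 0.707]
ft_force: [-0.2, -0.3, 0.6]
grip_width: 0.717
```

Run:
```python
from h import *
st(); snap('wrist','w4'); snap('scene','sc4')
a=cv2.imread('pics/sc4.png')[110:230,340:490]; b=cv2.imread('pics/w4.png')
cv2.imwrite('pics/j4.png',np.vstack([cv2.resize(a,(480,384),interpolation=2)[:, :480],cv2.resize(b,(480,300))[:216]])[:600])
```

```text
t 6.95 p [0.4009 0.36   0.1578] w 0.717 F [-0.2 -0.3  0.6]
[[-0.    -0.014  1.   ]
 [-0.     1.     0.014]
 [-1.    -0.    -0.   ]]
q [-0.89  0.2   0.08  1.79 -0.02  1.16  0.78]
```

View pics/j4.png

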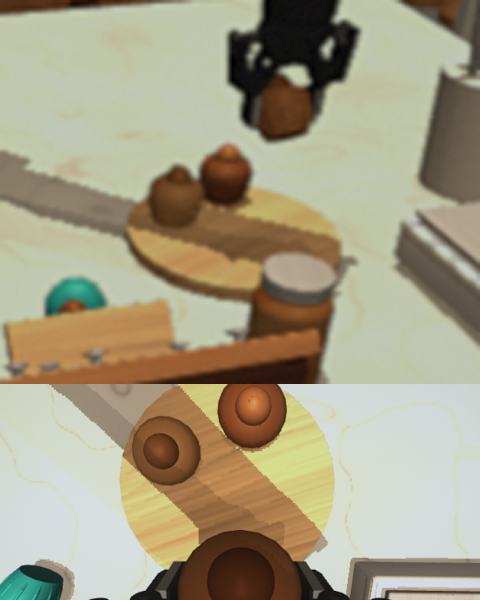

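Call:
send_rows(
  grip=[150, 150, 150, 150, 150],
  offset=[
    [35, 0, 0],
    [70, 0, 0],
    [98, 0, 0],
    [113, 0, 0],
    [118, 0, 0],
  ],
  twist=[0, 0, 0, 0, 0],
)

```text
clock: 7.47
position: [0.4002, 0.3596, 0.0378]
ee_rot: [-0.006, 0.708, 0.005, 0.707]
ft_force: [-0.9, -0.0, -0.8]
grip_width: 0.718
```

Call:
send_rows(
  grip=[150, 150, 150, 150, 150],
  offset=[
    [2, 0, 0],
    [4, 0, 0],
    [6, 0, 0],
    [7, 0, 0],
    [7, 0, 0],
  ],
  twist=[0, 0, 0, 0, 0],
)

```text
clock: 7.88
position: [0.401, 0.3609, 0.0332]
ee_rot: [-0.005, 0.707, 0.006, 0.707]
ft_force: [0.2, 1.0, 0.7]
grip_width: 0.719
```

Call:
send_rows(
  grip=[150, 150, 150, 150, 150],
  offset=[
    [1, 0, 0],
    [2, 0, 0],
    [3, 0, 0],
    [3, 0, 0],
    [3, 0, 0],
  ],
  twist=[0, 0, 0, 0, 0],
)

```text
clock: 8.3
position: [0.4019, 0.3613, 0.032]
ee_rot: [-0.004, 0.706, 0.006, 0.708]
ft_force: [-3.9, -5.4, 21.8]
grip_width: 0.719
```

Call:
send_rows(
  grip=[150, 150, 150, 150, 150],
  offset=[
    [0, 0, 3],
    [0, 0, 6],
    [0, 0, 9],
    [0, 0, 12],
    [0, 0, 14],
  ],
  twist=[0, 0, 0, 0, 0],
)

```text
clock: 8.72
position: [0.4146, 0.3613, 0.03]
ee_rot: [-0.005, 0.707, 0.006, 0.707]
ft_force: [-2.5, -0.1, 4.1]
grip_width: 0.714
```

Run:
```python
from h import *
st(); snap('wrist','w5')
```

```text
t 8.72 p [0.4146 0.3613 0.03  ] w 0.714 F [-2.5 -0.1  4.1]
[[ 0.    -0.015  1.   ]
 [ 0.001  1.     0.015]
 [-1.     0.001  0.   ]]
q [-0.87  0.37  0.08  1.87 -0.04  0.9   0.82]
```

View pics/w5.png

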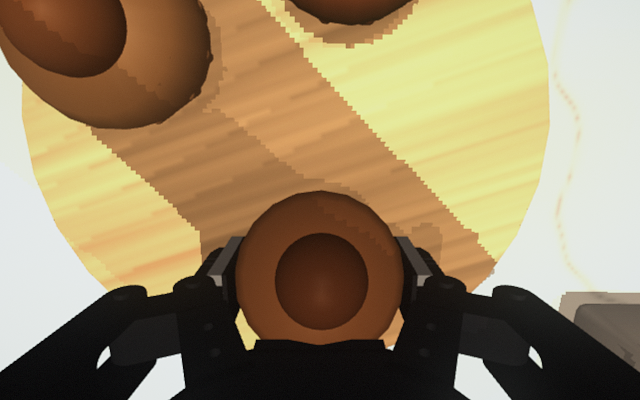

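Call:
send_rows(
  grip=[150, 150, 150, 150, 150],
  offset=[
    [0.5, 0, 3],
    [1.5, 0, 6],
    [2.5, 0, 9],
    [3.5, 0, 11],
    [4, 0, 13],
  ],
  twist=[0, 0, 0, 0, 0],
)

```text
clock: 9.18
position: [0.4277, 0.3608, 0.0251]
ee_rot: [-0.005, 0.707, 0.005, 0.707]
ft_force: [-1.9, 0.7, 3.5]
grip_width: 0.718
```

Run:
```python
from h import *
st(); snap('wrist','w6')
c=cam('wrist'); p,R=pose()
m=p+np.array([0,0,.0245])
for th in (40,30,20,10,0):
    a=np.radians(th); u=np.array([-np.sin(a),0,np.cos(a)]); print(th,proj(c,m+u*.035).round(1),proj(c,m+u*.025).round(1))
```

```text
t 9.18 p [0.4277 0.3608 0.0251] w 0.718 F [-1.9  0.7  3.5]
[[-0.    -0.015  1.   ]
 [-0.     1.     0.015]
 [-1.    -0.    -0.   ]]
q [-0.85  0.4   0.08  1.85 -0.04  0.9   0.83]
40 [320.5 252.3] [320.1 260.4]
30 [320.3 273.4] [320.  274.3]
20 [320.  295.3] [319.8 288.5]
10 [319.7 316.7] [319.6 302.3]
0 [319.4 336.1] [319.4 315. ]
```

View pics/w6.png

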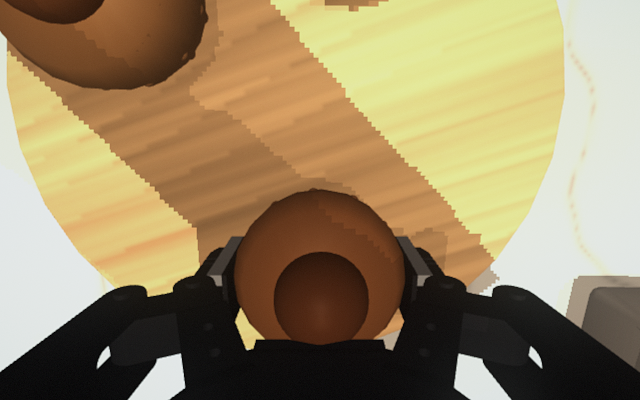

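Call:
send_rows(
  grip=[150, 150, 150, 150, 150],
  offset=[
    [0.5, 0, 3],
    [1, 0, 6],
    [2, 0, 9],
    [3, 0, 12],
    [4, 0, 14],
  ],
  twist=[0, 0, 0, 0, 0],
)

```text
clock: 9.65
position: [0.4414, 0.361, 0.0216]
ee_rot: [-0.005, 0.707, 0.005, 0.707]
ft_force: [-7.8, -1.1, 13.9]
grip_width: 0.718
```

Run:
```python
from h import *
st(); snap('wrist','w7');snap('scene','sc7')
a=cv2.imread('pics/sc7.png')[110:230,340:490]; b=cv2.imread('pics/w7.png')
cv2.imwrite('pics/j7.png',np.hstack([cv2.resize(a,(400,320),interpolation=2),cv2.resize(b,(400,250))[:250].copy() if 0 else cv2.resize(b[80:],(400,320))]))
```

```text
t 9.65 p [0.4414 0.361  0.0216] w 0.718 F [-7.8 -1.1 13.9]
[[-0.001 -0.015  1.   ]
 [-0.     1.     0.015]
 [-1.    -0.    -0.001]]
q [-0.84  0.42  0.08  1.82 -0.04  0.9   0.85]
```

View pics/j7.png

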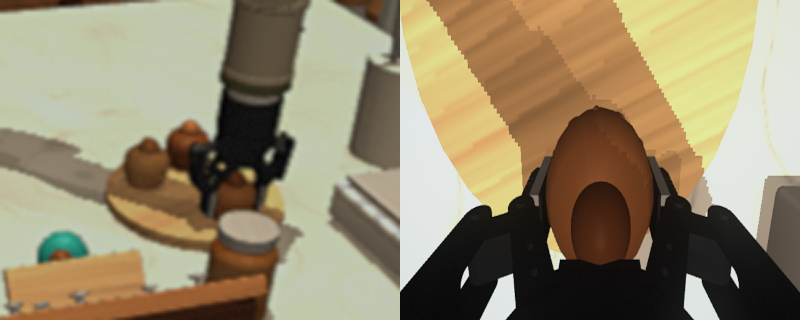

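Call:
send_rows(
  grip=[150, 150, 70, 40, 0],
  offset=[
    [-2, 0, 0],
    [-2.5, 0, -1],
    [-2.5, 0, -1],
    [-2.5, 0, -1],
    [-2.5, 0, -1],
  ],
  twist=[0, 0, 0, 0, 0],
)

```text
clock: 10.17
position: [0.4407, 0.3609, 0.0237]
ee_rot: [-0.005, 0.707, 0.005, 0.707]
ft_force: [0.1, -0.8, 0.0]
grip_width: 0.961
```

Call:
send_rows(
  grip=[0, 0, 0, 0, 0],
  offset=[
    [0, 0, 0],
    [-10, 0, 0],
    [-35, 0, 0],
    [-70, 0, 0],
    [-105, 0, 0],
  ],
  twist=[0, 0, 0, 0, 0],
)

```text
clock: 10.58
position: [0.4401, 0.3605, 0.1302]
ee_rot: [-0.006, 0.707, 0.005, 0.707]
ft_force: [0.6, 0.4, -0.5]
grip_width: 1.003
```

Run:
```python
from h import *
st(); snap('wrist','w8');snap('scene','sc8')
a=cv2.imread('pics/sc8.png')[110:230,340:490]; b=cv2.imread('pics/w8.png')
cv2.imwrite('pics/j8.png',np.hstack([cv2.resize(a,(400,320),interpolation=2),cv2.resize(b,(400,250)).copy()  if 0 else cv2.resize(b,(400,320))]))
```

```text
t 10.58 p [0.4401 0.3605 0.1302] w 1.003 F [ 0.6  0.4 -0.5]
[[-0.001 -0.015  1.   ]
 [-0.001  1.     0.015]
 [-1.    -0.001 -0.001]]
q [-0.85  0.29  0.09  1.74 -0.03  1.12  0.84]
```

View pics/j8.png

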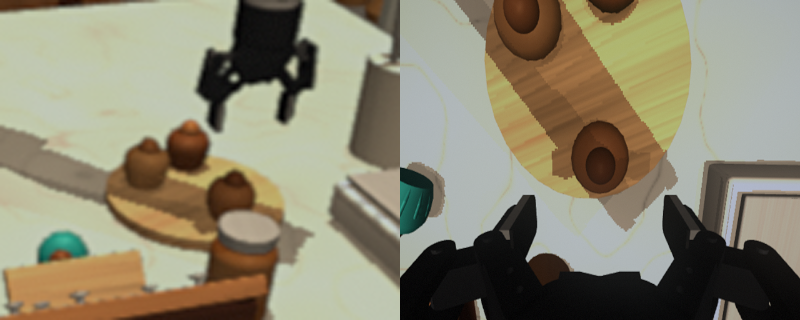

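Call:
send_rows(
  grip=[0, 0, 0, 0, 0],
  offset=[
    [-35, -8, 5],
    [-65, -30, 19],
    [-85, -62, 39],
    [-90, -96, 60],
    [-90, -130, 81],
  ],
  twist=[0, 0, 0, 0, 0],
)

```text
clock: 11.1
position: [0.525, 0.2314, 0.2219]
ee_rot: [-0.005, 0.706, 0.007, 0.708]
ft_force: [0.8, 0.3, -0.8]
grip_width: 1.004
```

Call:
send_rows(
  grip=[0, 0, 0, 0, 0],
  offset=[
    [0, -34, 21],
    [0, -68, 42],
    [0, -102, 63],
    [0, -135, 84],
    [0, -166, 104],
  ],
  twist=[7, 14, 21, 28, 35],
)

```text
clock: 11.52
position: [0.6308, 0.0655, 0.2195]
ee_rot: [0.21, 0.675, -0.21, 0.676]
ft_force: [1.1, -0.2, -0.5]
grip_width: 1.0
```

Call:
send_rows(
  grip=[0, 0, 0, 0, 0],
  offset=[
    [0, 0, 0],
    [0, 0, 0],
    [0, 0, 0],
    [0, 0, 0],
    [0, 0, 0],
  ],
  twist=[7, 14, 21, 28, 35],
)

```text
clock: 11.93
position: [0.6299, 0.0678, 0.2191]
ee_rot: [0.403, 0.581, -0.403, 0.581]
ft_force: [-0.4, -0.7, -0.6]
grip_width: 0.998
```

Call:
send_rows(
  grip=[60, 60, 60, 60, 60],
  offset=[
    [0, 0, 0],
    [0, 0, 0],
    [0, 0, 0],
    [0, 0, 0],
    [0, 0, 0],
  ],
  twist=[7, 14, 20, 20, 20],
)

```text
clock: 12.35
position: [0.6299, 0.068, 0.219]
ee_rot: [0.495, 0.505, -0.495, 0.505]
ft_force: [-0.1, 0.2, -0.4]
grip_width: 0.767
```

Run:
```python
from h import *
st(); c=cam('wrist'); np.savez('w9.npz',K=c[0],R=c[1],t=c[2]); snap('wrist','w9')
```

```text
t 12.35 p [0.6299 0.068  0.219 ] w 0.767 F [-0.1  0.2 -0.4]
[[ 0.     1.     0.019]
 [ 0.     0.019 -1.   ]
 [-1.     0.    -0.   ]]
q [-0.59  0.38  0.54  1.48 -0.2   1.33 -0.02]
```

View pics/w9.png

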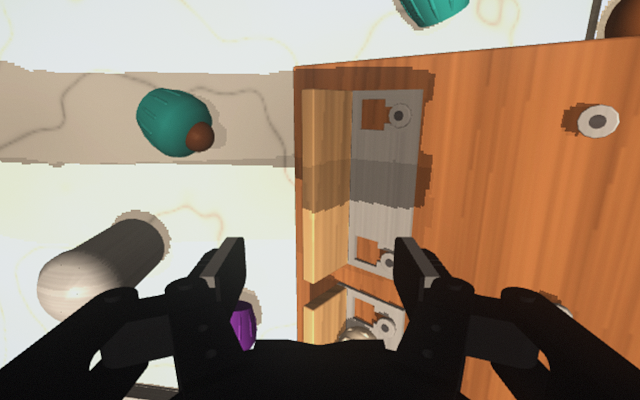

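```bash
cat > m5.py <<'E'
from h import *
z=np.load('slope.npz');O,x,y,n=z['O'],z['x'],z['y'],z['n']
w=np.load('w9.npz');c=(w['K'],w['R'],w['t']);d=np.load('pics/w9.npy')
C=cloud(c,d);S=np.stack([(C-O)@x,(C-O)@y,(C-O)@n],-1)*1000; S[d<.05]=1e4
F=S.reshape(-1,3)
print('face',np.median(F[(F[:,0]>150)&(F[:,0]<200)&(abs(F[:,1]-90)<60)&(abs(F[:,2])<20)][:,2]))
print('plate',np.median(F[(F[:,0]>85)&(F[:,0]<110)&(abs(F[:,1]-90)<30)&(abs(F[:,2])<20)][:,2]))
L=F[(F[:,0]>50)&(F[:,0]<80)&(F[:,2]>48)&(F[:,2]<58)&(F[:,1]>0)&(F[:,1]<170)]
print(len(L),np.percentile(L,[1,5,50,95,99],axis=0).round(1))
# image edges of ledge top in some rows
for v in (120,180,240):
    r=S[v,295:355]; print(v,[(295+i,*np.round(r[i],0)) for i in range(0,60,4)][:15])
# edges of the ledge outer: project corners
for yy in (12,87,162):
    for s_,n_ in ((59.5,52),(71.5,52)):
        print(yy,s_,proj(c,O+(s_*x+yy*y+n_*n)/1000).round(1))
E
python3 m5.py
```

```text
face 0.678203300642362
plate 4.776340228992215
2978 [[ 59.4  14.9  48.1]
 [ 60.4  22.2  48.8]
 [ 67.5  95.8  52.5]
 [ 71.3 156.   53.5]
 [ 71.7 160.7  53.8]]
120 [(295, np.float64(3.0), np.float64(137.0), np.float64(0.0)), (299, np.float64(8.0), np.float64(137.0), np.float64(0.0)), (303, np.float64(61.0), np.float64(141.0), np.float64(53.0)), (307, np.float64(65.0), np.float64(141.0), np.float64(53.0)), (311, np.float64(69.0), np.float64(141.0), np.float64(54.0)), (315, np.float64(70.0), np.float64(141.0), np.float64(50.0)), (319, np.float64(72.0), np.float64(141.0), np.float64(47.0)), (323, np.float64(71.0), np.float64(141.0), np.float64(43.0)), (327, np.float64(71.0), np.float64(141.0), np.float64(38.0)), (331, np.float64(71.0), np.float64(140.0), np.float64(33.0)), (335, np.float64(70.0), np.float64(140.0), np.float64(27.0)), (339, np.float64(71.0), np.float64(140.0), np.float64(22.0)), (343, np.float64(71.0), np.float64(140.0), np.float64(17.0)), (347, np.float64(71.0), np.float64(140.0), np.float64(13.0)), (351, np.float64(70.0), np.float64(140.0), np.float64(6.0))]
180 [(295, n
[... 1264 characters left out ...]
 np.float64(51.0)), (319, np.float64(71.0), np.float64(49.0), np.float64(46.0)), (323, np.float64(71.0), np.float64(47.0), np.float64(42.0)), (327, np.float64(71.0), np.float64(45.0), np.float64(36.0)), (331, np.float64(70.0), np.float64(43.0), np.float64(30.0)), (335, np.float64(71.0), np.float64(42.0), np.float64(25.0)), (339, np.float64(70.0), np.float64(40.0), np.float64(19.0)), (343, np.float64(71.0), np.float64(38.0), np.float64(14.0)), (347, np.float64(71.0), np.float64(36.0), np.float64(7.0)), (351, np.float64(73.0), np.float64(36.0), np.float64(5.0))]
12 59.5 [303.6 280. ]
12 71.5 [314.6 285. ]
87 59.5 [302.8 191.8]
87 71.5 [314.6 194.5]
162 59.5 [301.8  89.3]
162 71.5 [314.7  88.9]
```

Run:
```python
import cv2
a=cv2.imread('pics/w9.png')[60:320,280:440]; cv2.imwrite('pics/c9.png',cv2.resize(a,None,fx=2.3,fy=2.3,interpolation=2))
```

```text
(no output)
```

View pics/c9.png

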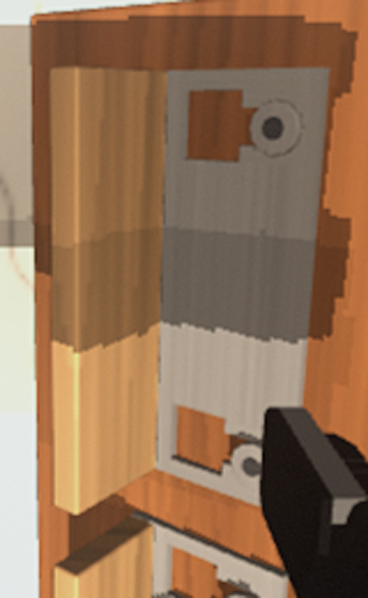

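Call:
send_rows(
  grip=[60, 60, 60, 60, 60],
  offset=[
    [30, -1, 0],
    [65, -1, 0],
    [95, -1, 0],
    [110, -1, 0],
    [115, -1, 0],
  ],
  twist=[0, 0, 0, 0, 0],
)

```text
clock: 12.82
position: [0.6271, 0.0678, 0.1007]
ee_rot: [0.494, 0.505, -0.497, 0.504]
ft_force: [0.2, 0.2, -0.4]
grip_width: 0.762
```

Call:
send_rows(
  grip=[100, 130, 150, 160, 165],
  offset=[
    [0, 0, 0],
    [0, 0, 0],
    [0, 0, 0],
    [0, 0, 0],
    [0, 0, 0],
  ],
  twist=[0, 0, 0, 0, 0],
  newtons=40,
)

```text
clock: 13.23
position: [0.6296, 0.0679, 0.105]
ee_rot: [0.497, 0.504, -0.496, 0.504]
ft_force: [0.8, -0.1, -0.2]
grip_width: 0.354
```

Run:
```python
from h import *
st(); snap('wrist','w10')
```

```text
t 13.23 p [0.6296 0.0679 0.105 ] w 0.354 F [ 0.8 -0.1 -0.2]
[[ 0.002  1.     0.015]
 [ 0.001  0.015 -1.   ]
 [-1.     0.002 -0.001]]
q [-0.57  0.48  0.51  1.61 -0.25  1.12  0.02]
```

View pics/w10.png

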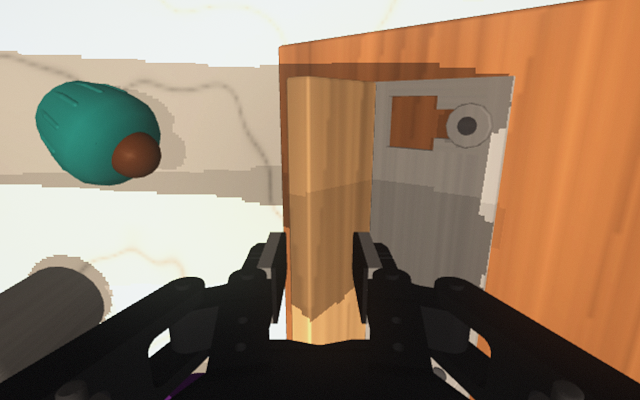

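Call:
send_rows(
  grip=[170, 175, 180, 185, 190],
  offset=[
    [1.5, 0, 0],
    [1.5, 0, 0],
    [1.5, 0, 0],
    [1.5, 0, 0],
    [1.5, 0, 0],
  ],
  twist=[0, 0, 0, 0, 0],
  newtons=40,
)

```text
clock: 13.7
position: [0.6284, 0.0679, 0.1025]
ee_rot: [0.496, 0.504, -0.496, 0.503]
ft_force: [-6.2, -0.4, 4.9]
grip_width: 0.262
```

Call:
send_rows(
  grip=[195, 200, 205, 210, 215],
  offset=[
    [0, 0, 0],
    [0, 0, 0],
    [0, 0, 0],
    [0, 0, 0],
    [0, 0, 0],
  ],
  twist=[0, 0, 0, 0, 0],
  newtons=40,
)

```text
clock: 14.12
position: [0.6284, 0.0679, 0.1026]
ee_rot: [0.496, 0.504, -0.496, 0.503]
ft_force: [-7.7, 0.1, 6.4]
grip_width: 0.248
```

Run:
```python
from h import *
st(); snap('wrist','w11')
```

```text
t 14.12 p [0.6284 0.0679 0.1026] w 0.248 F [-7.7  0.1  6.4]
[[-0.001  1.     0.015]
 [ 0.     0.015 -1.   ]
 [-1.    -0.001 -0.   ]]
q [-0.57  0.48  0.51  1.61 -0.25  1.12  0.02]
```

View pics/w11.png

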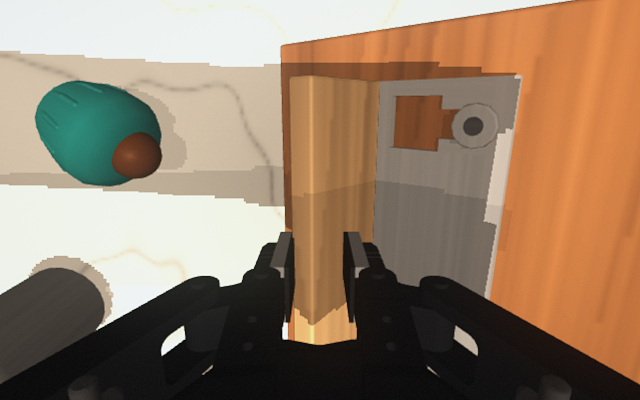

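Call:
send_rows(
  grip=[215, 215, 215, 215, 215],
  offset=[
    [-1.2, -1, 0],
    [-3.2, 1.2, 0],
    [-5.1, 3.6, 0],
    [-7, 5.9, 0],
    [-9, 8.2, 0],
  ],
  twist=[0, 0, 0, 0, 0],
)

```text
clock: 14.58
position: [0.6322, 0.0679, 0.1093]
ee_rot: [0.493, 0.507, -0.499, 0.501]
ft_force: [-23.3, -1.2, 5.1]
grip_width: 0.238
```

Run:
```python
from h import *
st(); snap('wrist','w12')
```

```text
t 14.58 p [0.6322 0.0679 0.1093] w 0.238 F [-23.3  -1.2   5.1]
[[-0.012  1.     0.015]
 [-0.     0.015 -1.   ]
 [-1.    -0.012 -0.   ]]
q [-0.56  0.49  0.51  1.59 -0.25  1.15  0.02]
```

View pics/w12.png

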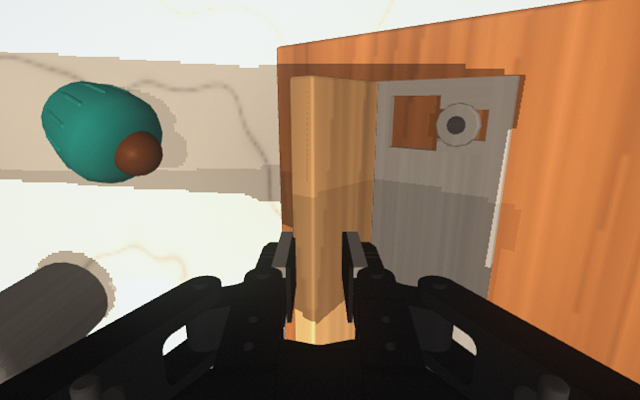

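```bash
cat > tilt.py <<'E'
from h import *
import sys
z=np.load('slope.npz');O,x,y,n=z['O'],z['x'],z['y'],z['n']
def run(f,c=None):
    c=c or cam('wrist'); d=np.load('pics/%s.npy'%f)
    C=cloud(c,d);S=np.stack([(C-O)@x,(C-O)@y,(C-O)@n],-1)*1000; S[d<.05]=1e4
    F=S.reshape(-1,3)
    for lo,hi in ((80,95),(95,110),(110,125),(125,135),(135,150),(150,170)):
        q=F[(F[:,0]>lo)&(F[:,0]<hi)&(F[:,1]>85)&(F[:,1]<115)&(abs(F[:,2])<25)]
        q2=F[(F[:,0]>lo)&(F[:,0]<hi)&(F[:,1]>170)&(F[:,1]<180)&(abs(F[:,2])<25)]
        print(lo,hi,len(q),'n',np.median(q[:,2]).round(2) if len(q) else '', 'face side',np.median(q2[:,2]).round(2) if len(q2) else '')
    L=F[(F[:,0]>50)&(F[:,0]<110)&(F[:,2]>48)&(F[:,2]<65)&(F[:,1]>110)&(F[:,1]<165)]
    if len(L): print('ledge',np.percentile(L,[2,50,98],axis=0).round(1))
    G=F[(F[:,0]>50)&(F[:,0]<110)&(F[:,2]>20)&(F[:,2]<40)&(F[:,1]>110)&(F[:,1]<165)]
    if len(G)>20: 
        a=np.polyfit(G[:,2],G[:,0],1); print('uphill face s at n30',np.polyval(a,30).round(1),'tilt deg',np.degrees(np.arctan(a[0])).round(1))
run(sys.argv[1])
E
python3 tilt.py w12
```

```text
80 95 1645 n 6.38 face side 0.81
95 110 1961 n 5.85 face side 0.8
110 125 2336 n 5.31 face side 0.73
125 135 1965 n 4.64 face side 0.77
135 150 3134 n 0.85 face side 0.81
150 170 5395 n 0.81 face side 0.76
ledge [[ 67.9 111.2  48.5]
 [ 76.3 138.   54.6]
 [ 79.5 161.2  55.8]]
uphill face s at n30 78.0 tilt deg 2.0
```

Call:
send_rows(
  grip=[215, 215, 215, 215, 215],
  offset=[
    [-0.5, -0.5, 0],
    [-1, -1, 0],
    [-1.5, -1.3, 0],
    [-1.5, -1.3, 0],
    [-1.5, -1.3, 0],
  ],
  twist=[0, 0, 0, 0, 0],
  newtons=20,
)

```text
clock: 15.05
position: [0.6325, 0.0679, 0.1114]
ee_rot: [0.494, 0.506, -0.498, 0.502]
ft_force: [-15.3, 0.0, 3.0]
grip_width: 0.239
```

```bash
python3 - <<'E'
from h import *
st(); print(monitor.get_obs()['torque']); snap('wrist','w13')
E
python3 tilt.py w13
```

```text
t 15.05 p [0.6325 0.0679 0.1114] w 0.239 F [-15.3   0.    3. ]
[[-0.008  1.     0.015]
 [-0.     0.015 -1.   ]
 [-1.    -0.008 -0.   ]]
q [-0.56  0.48  0.51  1.59 -0.25  1.14  0.02]
[-1.43865321e-03  2.93233608e+00 -9.86899032e-03]
80 95 1655 n 7.26 face side 0.78
95 110 1935 n 6.41 face side 0.73
110 125 2310 n 5.6 face side 0.77
125 135 1919 n 4.65 face side 0.69
135 150 3042 n 0.77 face side 0.75
150 170 5208 n 0.8 face side 0.7
ledge [[ 69.  111.2  48.5]
 [ 77.6 138.   55.7]
 [ 80.4 161.3  57. ]]
uphill face s at n30 78.5 tilt deg 3.2
```

Call:
send_rows(
  grip=[215, 215, 215, 215, 215],
  offset=[
    [-1, 2, 0],
    [-2, 4, 0],
    [-3, 6, 0],
    [-4, 8, 0],
    [-4, 8, 0],
  ],
  twist=[0, 0, 0, 0, 0],
  newtons=35,
)

```text
clock: 15.52
position: [0.6388, 0.068, 0.1148]
ee_rot: [0.493, 0.507, -0.499, 0.501]
ft_force: [-24.6, 0.3, 7.0]
grip_width: 0.239
```

```bash
python3 - <<'E'
from h import *
st(); snap('wrist','w14')
E
python3 tilt.py w14
```

```text
t 15.52 p [0.6388 0.068  0.1148] w 0.239 F [-24.6   0.3   7. ]
[[-0.012  1.     0.015]
 [-0.     0.015 -1.   ]
 [-1.    -0.012 -0.   ]]
q [-0.55  0.5   0.51  1.56 -0.26  1.16  0.02]
80 95 2066 n 7.34 face side 0.73
95 110 1793 n 6.08 face side 0.77
110 125 2135 n 5.51 face side 0.76
125 135 1654 n 5.08 face side 0.73
135 150 2987 n 1.44 face side 0.74
150 170 4811 n 0.79 face side 0.75
ledge [[ 75.6 111.2  48.5]
 [ 84.1 138.1  54.5]
 [ 87.2 161.2  55.7]]
uphill face s at n30 85.8 tilt deg 2.0
```

View pics/w14.png

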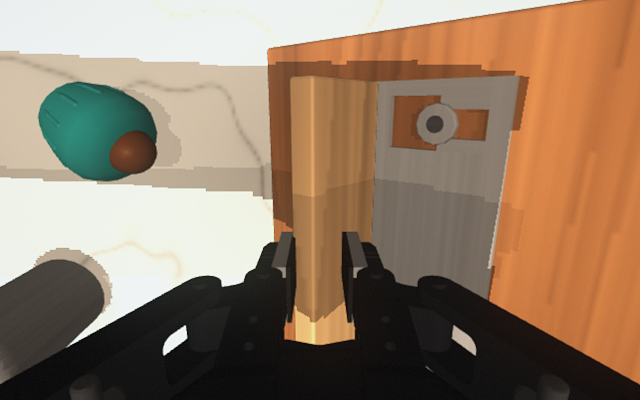

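Call:
send_rows(
  grip=[215, 215, 215, 215, 215],
  offset=[
    [-2, 1.5, 0],
    [-3.5, 3.5, 0],
    [-5, 5.5, 0],
    [-6.5, 7.5, 0],
    [-6.5, 7.5, 0],
  ],
  twist=[0, 0, 0, 0, 0],
)

```text
clock: 15.98
position: [0.6465, 0.0681, 0.1215]
ee_rot: [0.493, 0.507, -0.499, 0.501]
ft_force: [-24.1, -0.4, 6.6]
grip_width: 0.234
```

```bash
python3 - <<'E'
from h import *
st(); snap('wrist','w15')
E
python3 tilt.py w15
```

```text
t 15.98 p [0.6465 0.0681 0.1215] w 0.234 F [-24.1  -0.4   6.6]
[[-0.012  1.     0.015]
 [-0.     0.015 -1.   ]
 [-1.    -0.012 -0.   ]]
q [-0.55  0.51  0.51  1.53 -0.26  1.18  0.02]
80 95 165 n 8.84 face side 0.74
95 110 2445 n 6.9 face side 0.68
110 125 1898 n 5.93 face side 0.67
125 135 1459 n 5.43 face side 0.68
135 150 2562 n 4.93 face side 0.66
150 170 4294 n 0.82 face side 0.67
ledge [[ 85.8 111.2  48.4]
 [ 94.2 138.   54.6]
 [ 97.4 161.2  55.8]]
uphill face s at n30 95.9 tilt deg 2.2
```

View pics/w15.png

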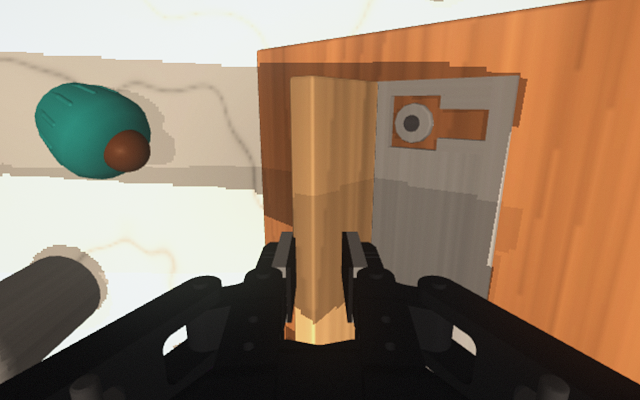

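```bash
cat > hole.py <<'E'
from h import *
import sys
z=np.load('slope.npz');O,x,y,n=z['O'],z['x'],z['y'],z['n']
c=cam('wrist'); C=-c[1].T@c[2]
def hit(u,v,h):
    r=back(c,u,v,1)-C; t=((h/1000-(C-O)@n)/(r@n)); p=C+t*r; return (np.array([(p-O)@x,(p-O)@y])*1000).round(1)
print('stud center proj',proj(c,O+(115*x+144*y+11*n)/1000), proj(c,O+(115*x+144*y+11.*n)/1000))
a=cv2.imread('pics/%s.png'%sys.argv[1])[70:180,370:530]; cv2.imwrite('pics/hc.png',cv2.resize(a,None,fx=4.5,fy=4.5,interpolation=2))
np.savez('hc.npz',K=c[0],R=c[1],t=c[2])
E
python3 hole.py w15
```

```text
stud center proj [412.59202491 123.95057891] [412.59202491 123.95057891]
```

View pics/hc.png

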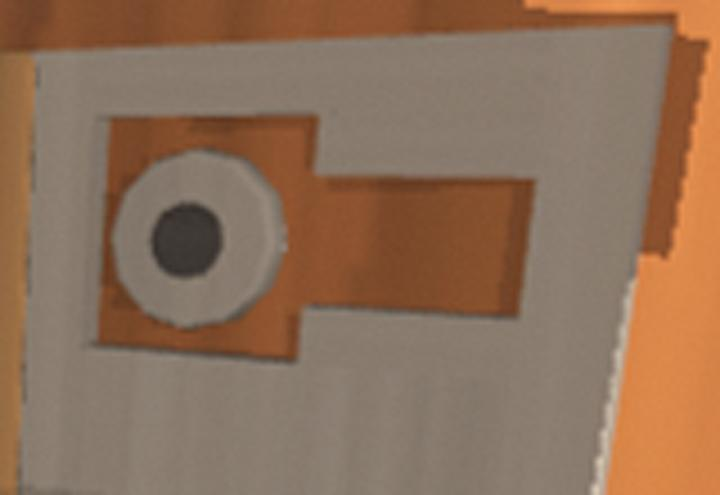

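```bash
cat >> hole.py <<'E'
f=lambda u,v:(370+(u+.5)/4.5-.5,70+(v+.5)/4.5-.5)
print('L',hit(*f(100,240),6.9),'R',hit(*f(310,240),6.2),'slotR',hit(*f(527,250),5.5),'head',hit(*f(199,239),11), 'top',hit(*f(210,116),6.5),'bot',hit(*f(195,353),6.5))
E
python3 hole.py w15
```

```text
stud center proj [412.59202491 123.95057891] [412.59202491 123.95057891]
L [102.8 143.8] R [124.3 144.6] slotR [143.  144.4] head [115.5 144.5] top [113.6 155.8] bot [113.8 133.2]
```

Call:
send_rows(
  grip=[230, 230, 230, 230, 230],
  offset=[
    [-1, -0.8, 0],
    [-2, -1.6, 0],
    [-3, -2.5, 0],
    [-4, -3.3, 0],
    [-4, -3.3, 0],
  ],
  twist=[0, 0, 0, 0, 0],
  newtons=50,
)

```text
clock: 16.45
position: [0.6457, 0.0681, 0.127]
ee_rot: [0.495, 0.505, -0.497, 0.502]
ft_force: [-15.2, 0.0, 7.6]
grip_width: 0.21
```

```bash
python3 - <<'E'
from h import *
st(); snap('wrist','w16')
E
python3 tilt.py w16; python3 hole.py w16
```

```text
t 16.45 p [0.6457 0.0681 0.127 ] w 0.21 F [-15.2   0.    7.6]
[[-0.005  1.     0.015]
 [ 0.     0.015 -1.   ]
 [-1.    -0.005 -0.   ]]
q [-0.55  0.5   0.51  1.54 -0.25  1.18  0.02]
80 95 13 n 9.56 face side 0.76
95 110 2282 n 10.02 face side 0.7
110 125 1848 n 8.03 face side 0.68
125 135 1389 n 6.77 face side 0.71
135 150 2412 n 5.47 face side 0.72
150 170 3923 n 0.8 face side 0.68
ledge [[ 89.5 111.1  48.6]
 [ 98.4 138.1  58.1]
 [100.7 161.2  59.6]]
uphill face s at n30 97.6 tilt deg 5.8
stud center proj [410.93823021 123.24692915] [410.93823021 123.24692915]
L [103.3 143.5] R [125.5 144.3] slotR [144.9 144.1] head [116.4 144.3] top [114.5 156. ] bot [114.7 132.5]
```

View pics/hc.png

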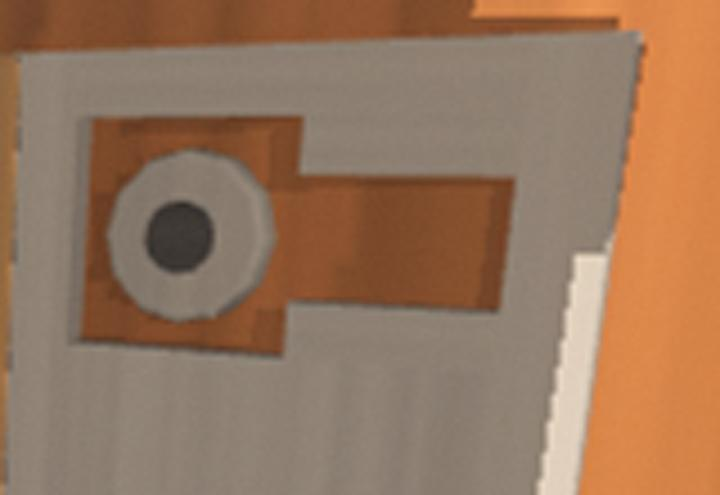

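Call:
send_rows(
  grip=[230, 230, 230, 230, 230],
  offset=[
    [-1, -0.3, 0],
    [-2, -0.6, 0],
    [-3, -0.9, 0],
    [-4, -1.3, 0],
    [-4, -1.3, 0],
  ],
  twist=[0, 0, 0, 0, 0],
  newtons=30,
)

```text
clock: 16.92
position: [0.6454, 0.0681, 0.131]
ee_rot: [0.496, 0.505, -0.497, 0.503]
ft_force: [-7.6, 0.2, 2.9]
grip_width: 0.209
```

```bash
python3 - <<'E'
from h import *
st(); snap('wrist','w17')
E
python3 tilt.py w17; python3 hole.py w17|head -1
```

```text
t 16.92 p [0.6454 0.0681 0.131 ] w 0.209 F [-7.6  0.2  2.9]
[[-0.003  1.     0.015]
 [ 0.     0.015 -1.   ]
 [-1.    -0.003 -0.   ]]
q [-0.55  0.49  0.51  1.54 -0.25  1.19  0.02]
80 95 0 n  face side 0.74
95 110 2029 n 12.37 face side 0.64
110 125 1803 n 9.71 face side 0.69
125 135 1372 n 7.83 face side 0.66
135 150 2303 n 5.89 face side 0.65
150 170 3704 n 0.74 face side 0.64
ledge [[ 92.4 111.2  48.8]
 [101.3 138.1  60.6]
 [103.5 161.3  62.5]]
uphill face s at n30 98.7 tilt deg 8.7
stud center proj [408.91741425 122.73861376] [408.91741425 122.73861376]
```

View pics/hc.png

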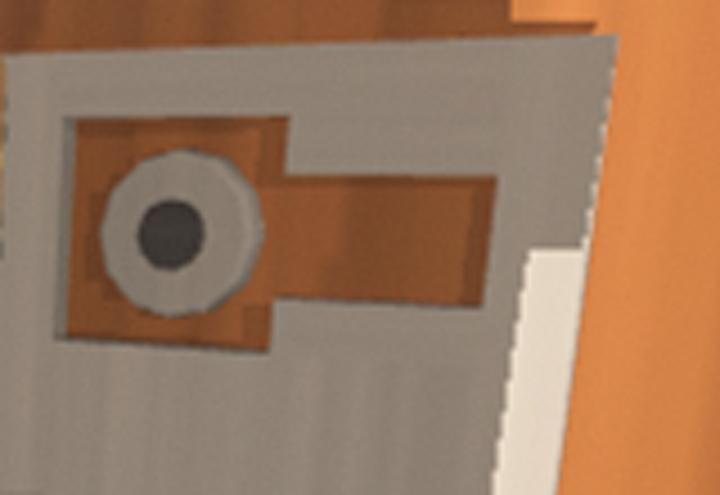

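Call:
send_rows(
  grip=[230, 230, 230, 230, 230],
  offset=[
    [-1.2, 0, 0],
    [-2.4, 0, 0],
    [-3.6, 0, 0],
    [-5, 0, 0],
    [-5, 0, 0],
  ],
  twist=[0, 0, 0, 0, 0],
)

```text
clock: 17.38
position: [0.6455, 0.0681, 0.1361]
ee_rot: [0.496, 0.505, -0.497, 0.503]
ft_force: [-8.6, 0.0, 2.5]
grip_width: 0.194
```

```bash
python3 - <<'E'
from h import *
st(); snap('wrist','w18')
E
python3 tilt.py w18; python3 hole.py w18|head -1
```

```text
t 17.38 p [0.6455 0.0681 0.1361] w 0.194 F [-8.6  0.   2.5]
[[-0.003  1.     0.015]
 [ 0.     0.015 -1.   ]
 [-1.    -0.003 -0.   ]]
q [-0.56  0.48  0.51  1.53 -0.25  1.19  0.02]
80 95 0 n  face side 0.66
95 110 1728 n 15.14 face side 0.67
110 125 1781 n 11.79 face side 0.65
125 135 1322 n 9.13 face side 0.63
135 150 2208 n 6.4 face side 0.67
150 170 3442 n 0.76 face side 0.64
ledge [[ 96.7 111.2  48.7]
 [104.6 138.1  63. ]
 [107.  161.3  64.9]]
uphill face s at n30 99.9 tilt deg 12.0
stud center proj [406.07800874 122.08563427] [406.07800874 122.08563427]
```

View pics/hc.png

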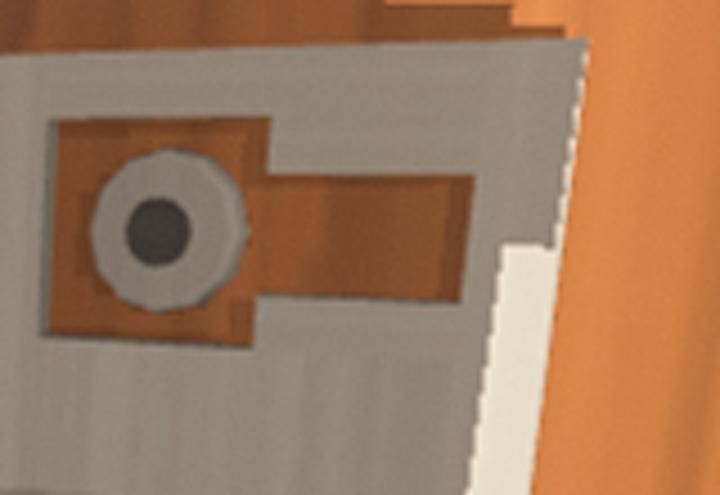

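Call:
send_rows(
  grip=[230, 230, 230, 230, 230],
  offset=[
    [-1, 1, 0],
    [-2, 2, 0],
    [-3.5, 2.5, 0],
    [-5, 3, 0],
    [-5, 3, 0],
  ],
  twist=[0, 0, 0, 0, 0],
)

```text
clock: 17.85
position: [0.6461, 0.0681, 0.14]
ee_rot: [0.494, 0.506, -0.498, 0.501]
ft_force: [-18.5, -0.2, 6.0]
grip_width: 0.185
```

```bash
python3 - <<'E'
from h import *
st(); snap('wrist','w19')
E
python3 tilt.py w19; python3 hole.py w19|head -1
```

```text
t 17.85 p [0.6461 0.0681 0.14  ] w 0.185 F [-18.5  -0.2   6. ]
[[-0.009  1.     0.015]
 [ 0.     0.015 -1.   ]
 [-1.    -0.009 -0.   ]]
q [-0.55  0.49  0.51  1.52 -0.25  1.21  0.02]
80 95 0 n  face side 0.7
95 110 1518 n 17.32 face side 0.68
110 125 1749 n 13.46 face side 0.61
125 135 1294 n 10.18 face side 0.63
135 150 2131 n 6.83 face side 0.62
150 170 3273 n 0.77 face side 0.64
ledge [[105.5 111.2  48.4]
 [108.  138.1  58. ]
 [109.9 161.4  64.9]]
uphill face s at n30 100.8 tilt deg 14.8
stud center proj [403.42564942 121.64087265] [403.42564942 121.64087265]
```

View pics/hc.png

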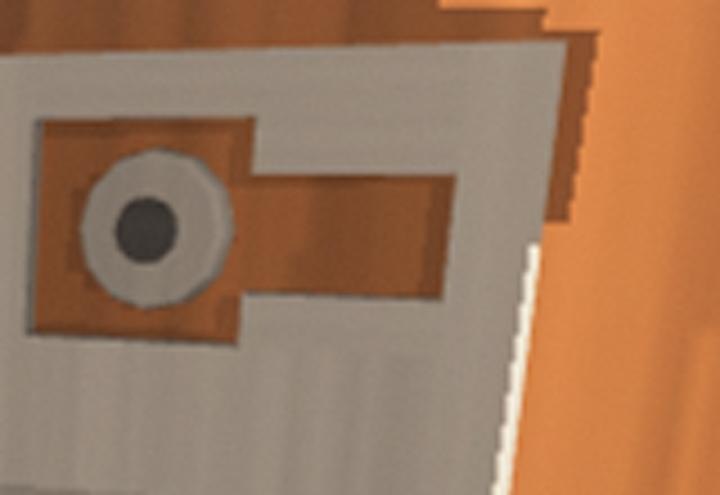

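Call:
send_rows(
  grip=[230, 230, 230, 230, 230],
  offset=[
    [-1.5, 0, 0],
    [-3, 0, 0],
    [-4.5, 0, 0],
    [-6, 0, 0],
    [-7, 0, 0],
  ],
  twist=[0, 0, 0, 0, 0],
)

```text
clock: 18.32
position: [0.6471, 0.0682, 0.1474]
ee_rot: [0.495, 0.505, -0.498, 0.502]
ft_force: [-12.5, -0.7, 4.6]
grip_width: 0.169
```

```bash
python3 - <<'E'
from h import *
st(); snap('wrist','w20')
E
python3 tilt.py w20; python3 hole.py w20|head -1
```

```text
t 18.32 p [0.6471 0.0682 0.1474] w 0.169 F [-12.5  -0.7   4.6]
[[-0.006  1.     0.015]
 [ 0.     0.015 -1.   ]
 [-1.    -0.006 -0.   ]]
q [-0.55  0.48  0.52  1.51 -0.25  1.22  0.01]
80 95 0 n  face side 0.85
95 110 1110 n 21.86 face side 0.82
110 125 1719 n 17.08 face side 0.8
125 135 1241 n 12.62 face side 0.85
135 150 2022 n 8.0 face side 0.86
150 170 2938 n 0.97 face side 0.83
ledge [[108.6 110.9  48.1]
 [109.4 137.4  49.8]
 [110.  161.1  51.8]]
uphill face s at n30 103.5 tilt deg -0.7
stud center proj [397.286345   120.79676685] [397.286345   120.79676685]
```

View pics/w20.png

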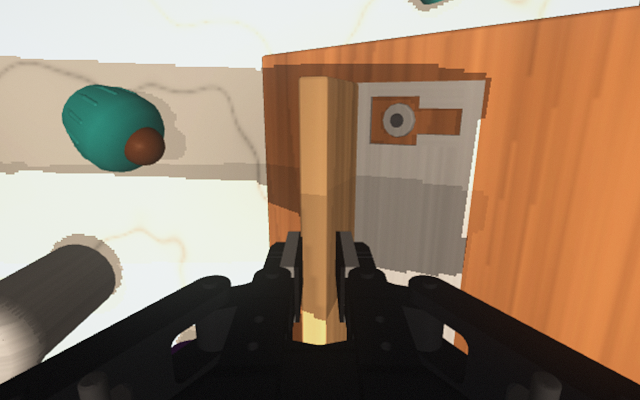

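Call:
send_rows(
  grip=[230, 230, 230, 230, 230],
  offset=[
    [-2, 0, 0],
    [-4, 0, 0],
    [-6, 0, 0],
    [-8, 0, 0],
    [-9, 0, 0],
  ],
  twist=[0, 0, 0, 0, 0],
)

```text
clock: 18.78
position: [0.6497, 0.0682, 0.1575]
ee_rot: [0.496, 0.504, -0.496, 0.504]
ft_force: [-2.3, 0.6, 1.3]
grip_width: 0.148
```

```bash
python3 - <<'E'
from h import *
st(); snap('wrist','w21')
E
python3 tilt.py w21; python3 hole.py w21|head -1
```

```text
t 18.78 p [0.6497 0.0682 0.1575] w 0.148 F [-2.3  0.6  1.3]
[[-0.     1.     0.015]
 [ 0.     0.015 -1.   ]
 [-1.    -0.    -0.   ]]
q [-0.56  0.47  0.52  1.5  -0.24  1.23  0.01]
80 95 0 n  face side 0.73
95 110 3 n 24.71 face side 0.73
110 125 1425 n 21.71 face side 0.79
125 135 1184 n 15.99 face side 0.77
135 150 1887 n 9.51 face side 0.8
150 170 2569 n 0.94 face side 0.75
uphill face s at n30 106.1 tilt deg -6.5
stud center proj [387.7008228  119.92448094] [387.7008228  119.92448094]
```

View pics/w21.png

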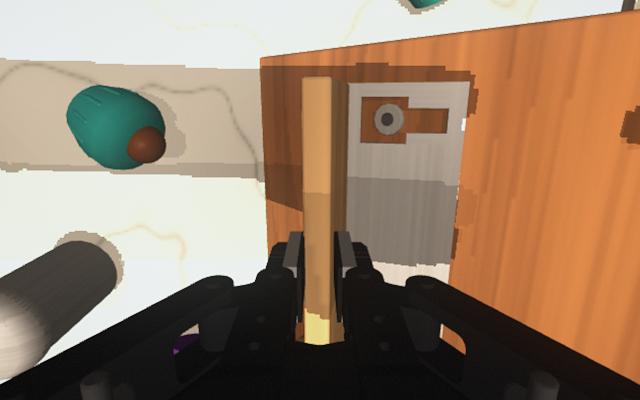

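Call:
send_rows(
  grip=[230, 230, 230, 230, 230],
  offset=[
    [-4, -2, 0],
    [-9, -5, 0],
    [-15, -8, 0],
    [-22, -11, 0],
    [-30, -14, 0],
  ],
  twist=[0, 0, 0, 0, 0],
  newtons=50,
)

```text
clock: 19.25
position: [0.6353, 0.0679, 0.1879]
ee_rot: [0.496, 0.504, -0.496, 0.504]
ft_force: [-0.4, -0.3, -2.6]
grip_width: 0.122
```

Run:
```python
from h import *
st(); snap('wrist','w22'); snap('scene','sc22')
a=cv2.imread('pics/sc22.png')[150:310,250:450]; b=cv2.imread('pics/w22.png')
cv2.imwrite('pics/j22.png',np.hstack([cv2.resize(a,(400,320),interpolation=2),cv2.resize(b,(400,320))]))
```

```text
t 19.25 p [0.6353 0.0679 0.1879] w 0.122 F [-0.4 -0.3 -2.6]
[[-0.     1.     0.015]
 [ 0.     0.015 -1.   ]
 [-1.    -0.    -0.   ]]
q [-0.58  0.42  0.53  1.51 -0.22  1.28 -0.01]
```

View pics/j22.png

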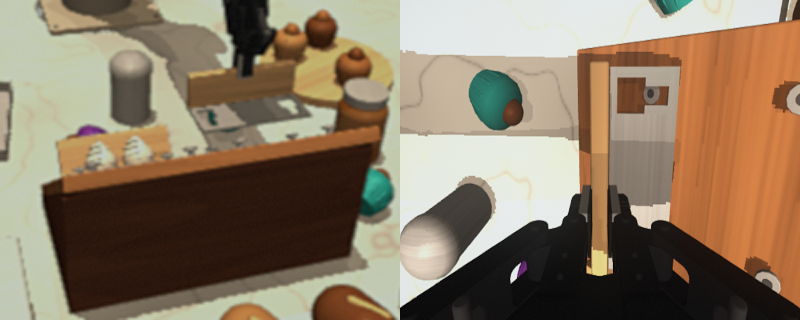

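```bash
cat > plate.py <<'E'
from h import *
import sys
c=cam('wrist'); d=np.load('pics/%s.npy'%sys.argv[1]); C=cloud(c,d); p,R=pose(); C[d<.05]=9
L=((C-p)@R)*1000  # tool coords: x down, y ~ +x world, z ~ -y
F=L.reshape(-1,3)
q=F[(F[:,1]>12)&(F[:,1]<60)&(F[:,2]>-70)&(F[:,2]<-10)&(F[:,0]>5)&(F[:,0]<60)]
A=np.c_[q[:,1:],np.ones(len(q))]; w=np.ones(len(q),bool)
for i in range(6):
    k=np.linalg.lstsq(A[w],q[w,0],rcond=None)[0]; r=q[:,0]-A@k; w=abs(r)<max(1.5,np.median(abs(r[w]))*3)
print('n',w.sum(),len(q),'plate top depth below TCP mm',k[2].round(1),'tilt about z deg',np.degrees(np.arctan(k[0])).round(2),'about y',np.degrees(np.arctan(k[1])).round(2))
for lo in range(10,75,8):
    s=q[(q[:,1]>lo)&(q[:,1]<lo+8)]; print(lo,len(s),np.median(s[:,0]).round(1) if len(s) else '')
t=F[(abs(F[:,1])<15)&(F[:,2]<-25)&(F[:,2]>-75)&(F[:,0]<0)&(F[:,0]>-60)]; print('ledge top',np.percentile(t,[5,50,95],axis=0).round(1) if len(t) else None)
E
python3 plate.py w22
python3 - <<'E'
from h import *
d=np.load('pics/top0.npy'); c=cam('top')
pts=[(402,216),(501,230),(495,309),(393,295)]
def pl(u,v,z):
    C=-c[1].T@c[2]; r=back(c,u,v,1)-C; return C+r*(z-C[2])/r[2]
P=np.array([pl(u,v,.022) for u,v in pts]); print(P.round(3),P.mean(0))
C=cloud(c,d); print('floor z',np.median(C[240:285,420:480,2][d[240:285,420:480]>.05]))
E
```

```text
n 7281 7452 plate top depth below TCP mm 37.8 tilt about z deg -3.37 about y -0.03
10 1015 36.9
18 1000 36.5
26 1006 36.1
34 1193 35.5
42 1349 35.1
50 1458 34.7
58 431 34.3
66 0 
74 0 
ledge top [[-11.3  -5.  -72.5]
 [-10.2   0.3 -51.6]
 [ -8.9   5.8 -27.8]]
[[ 0.495 -0.238  0.022]
 [ 0.459 -0.482  0.022]
 [ 0.269 -0.455  0.022]
 [ 0.303 -0.21   0.022]] [ 0.38159388 -0.34645229  0.022     ]
floor z 0.001729849380825378
```

Call:
send_rows(
  grip=[230, 230, 230, 230, 230],
  offset=[
    [-15, -5, 0],
    [-32, -15, 3],
    [-45, -30, 15],
    [-50, -48, 38],
    [-50, -67, 65],
  ],
  twist=[0, 0, 0, 0, 0],
)

```text
clock: 19.77
position: [0.5697, 0.0026, 0.2394]
ee_rot: [0.496, 0.504, -0.495, 0.505]
ft_force: [0.9, -1.2, -1.8]
grip_width: 0.122
```

Call:
send_rows(
  grip=[230, 230, 230, 230, 230],
  offset=[
    [0, -19, 29],
    [0, -38, 59],
    [0, -57, 89],
    [0, -76, 119],
    [0, -95, 149],
  ],
  twist=[0, 0, 0, 0, 0],
)

```text
clock: 20.18
position: [0.4757, -0.1499, 0.238]
ee_rot: [0.497, 0.504, -0.496, 0.504]
ft_force: [0.8, -0.7, -1.7]
grip_width: 0.12
```

Call:
send_rows(
  grip=[230, 230, 230, 230, 230],
  offset=[
    [0, -20, 31],
    [0, -42, 64],
    [0, -65, 98],
    [0, -85, 130],
    [0, -103, 158],
  ],
  twist=[0, 0, 0, 0, 0],
)

```text
clock: 20.6
position: [0.3743, -0.3102, 0.2381]
ee_rot: [0.497, 0.503, -0.496, 0.504]
ft_force: [0.8, -1.0, -1.8]
grip_width: 0.125
```

Run:
```python
from h import *
st(); p,R=pose(); print((R.T@(np.array([.355,-.342,.10])-p)*1000).round(1))
```

```text
t 20.6 p [ 0.3743 -0.3102  0.2381] w 0.125 F [ 0.8 -1.  -1.8]
[[ 0.002  1.     0.013]
 [ 0.001  0.013 -1.   ]
 [-1.     0.002 -0.001]]
q [-0.26 -0.02  0.87  1.84  0.02  1.31  0.61]
[138.1 -20.   31.6]
```

Call:
send_rows(
  grip=[230, 230, 230, 230, 230],
  offset=[
    [5, -10, 16],
    [25, -20, 31.5],
    [55, -20, 31.5],
    [85, -20, 31.5],
    [100, -20, 31.5],
  ],
  twist=[4, 9, 9, 9, 9],
)

```text
clock: 21.02
position: [0.3558, -0.3388, 0.1347]
ee_rot: [-0.535, -0.464, 0.535, -0.462]
ft_force: [-0.9, 0.4, -2.8]
grip_width: 0.125
```

Call:
send_rows(
  grip=[230, 230, 230, 230, 230],
  offset=[
    [20, 0, 0],
    [35, 0, 0],
    [45, 0, 0],
    [45, 0, 0],
    [45, 0, 0],
  ],
  twist=[0, 0, 0, 0, 0],
)

```text
clock: 21.43
position: [0.3569, -0.3398, 0.0926]
ee_rot: [-0.534, -0.463, 0.534, -0.463]
ft_force: [-0.5, 0.3, -2.4]
grip_width: 0.121
```

```bash
python3 - <<'E'
from h import *
st(); snap('wrist','w23'); snap('scene','sc23')
a=cv2.imread('pics/sc23.png')[150:270,130:290]; b=cv2.imread('pics/w23.png')
cv2.imwrite('pics/j23.png',np.hstack([cv2.resize(a,(400,320),interpolation=2),cv2.resize(b,(400,320))]))
E
python3 plate.py w23
```

```text
t 21.43 p [ 0.3569 -0.3398  0.0926] w 0.121 F [-0.5  0.3 -2.4]
[[-0.     0.99  -0.142]
 [ 0.    -0.142 -0.99 ]
 [-1.    -0.    -0.   ]]
q [-0.14  0.23  0.9   2.   -0.22  1.    0.72]
n 7278 7492 plate top depth below TCP mm 37.7 tilt about z deg -3.37 about y -0.08
10 1010 36.9
18 999 36.4
26 1011 36.0
34 1206 35.5
42 1368 35.0
50 1470 34.6
58 428 34.2
66 0 
74 0 
ledge top [[-11.3  -4.9 -72.5]
 [-10.2   0.4 -51.7]
 [ -8.9   5.9 -27.9]]
```

View pics/j23.png

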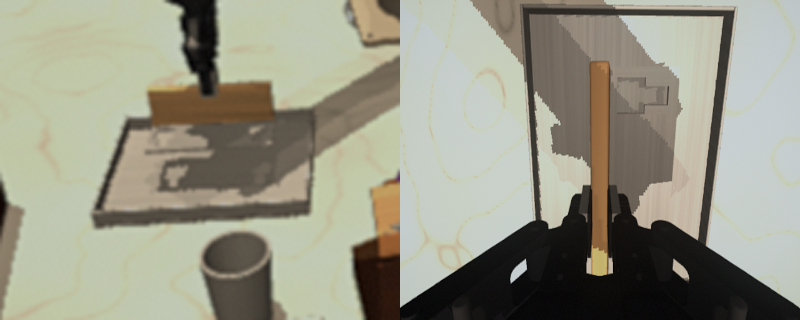

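Call:
send_rows(
  grip=[230, 230, 230, 230, 230],
  offset=[
    [12, 0, 0],
    [24, 0, 0],
    [34, 0, 0],
    [40, 0, 0],
    [43, 0, 0],
  ],
  twist=[0, 0, 0, 0, 0],
)

```text
clock: 21.95
position: [0.3561, -0.3394, 0.0478]
ee_rot: [-0.534, -0.464, 0.535, -0.463]
ft_force: [-0.0, 0.0, -1.5]
grip_width: 0.121
```

Call:
send_rows(
  grip=[230, 230, 230, 230, 230],
  offset=[
    [1, 0, 0],
    [2, 0, 0],
    [3, 0, 0],
    [4, 0, 0],
    [4, 0, 0],
  ],
  twist=[0, 0, 0, 0, 0],
)

```text
clock: 22.37
position: [0.357, -0.3399, 0.0454]
ee_rot: [0.534, 0.463, -0.534, 0.463]
ft_force: [0.3, -0.6, -3.4]
grip_width: 0.122
```

Call:
send_rows(
  grip=[230, 230, 230, 230, 230],
  offset=[
    [0.5, 0, 0],
    [1, 0, 0],
    [1.5, 0, 0],
    [2, 0, 0],
    [2, 0, 0],
  ],
  twist=[0, 0, 0, 0, 0],
)

```text
clock: 22.78
position: [0.3583, -0.3402, 0.0447]
ee_rot: [0.535, 0.463, -0.533, 0.464]
ft_force: [-0.8, 4.4, 15.5]
grip_width: 0.119
```

Call:
send_rows(
  grip=[230, 230, 222, 216, 212],
  offset=[
    [-0.7, 0, 0],
    [-1.2, 0, 0],
    [-1.2, 0, 0],
    [-1.2, 0, 0],
    [-1.2, 0, 0],
  ],
  twist=[0, 0, 0, 0, 0],
  newtons=20,
)

```text
clock: 23.2
position: [0.3569, -0.3399, 0.0445]
ee_rot: [0.534, 0.463, -0.534, 0.463]
ft_force: [0.8, 0.4, 0.5]
grip_width: 0.17
```

Call:
send_rows(
  grip=[207, 202, 195, 185, 170],
  offset=[
    [0, 0, 0],
    [0, 0, 0],
    [0, 0, 0],
    [0, 0, 0],
    [0, 0, 0],
  ],
  twist=[0, 0, 0, 0, 0],
)

```text
clock: 23.62
position: [0.3569, -0.3398, 0.0445]
ee_rot: [0.534, 0.463, -0.534, 0.463]
ft_force: [0.3, 0.5, 0.3]
grip_width: 0.332
```

```bash
python3 - <<'E'
from h import *
st(); snap('wrist','w24')
E
python3 plate.py w24|head -1
```

```text
t 23.62 p [ 0.3569 -0.3398  0.0445] w 0.332 F [0.3 0.5 0.3]
[[-0.     0.99  -0.142]
 [ 0.    -0.142 -0.99 ]
 [-1.    -0.    -0.   ]]
q [-0.08  0.33  0.85  2.04 -0.31  0.91  0.8 ]
n 9702 9998 plate top depth below TCP mm 36.8 tilt about z deg -1.82 about y -3.74
```

View pics/w24.png

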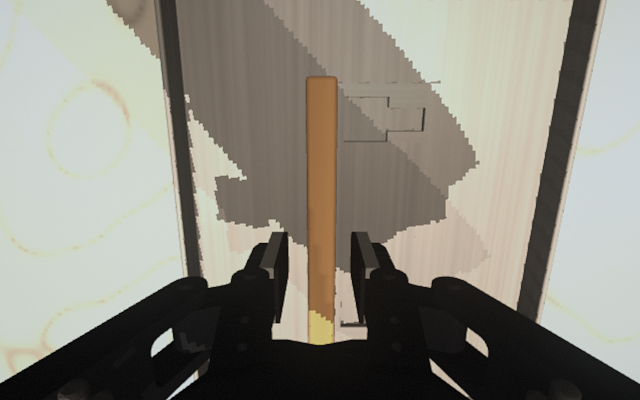

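Call:
send_rows(
  grip=[150, 120, 120, 120, 120],
  offset=[
    [0, 0, 0],
    [-10, 0, 0],
    [-35, 0, 0],
    [-75, 0, 0],
    [-115, 0, 0],
  ],
  twist=[0, 0, 0, 0, 0],
)

```text
clock: 24.08
position: [0.3556, -0.3399, 0.1608]
ee_rot: [-0.534, -0.464, 0.535, -0.462]
ft_force: [2.0, 0.3, 0.8]
grip_width: 0.532
```

Call:
send_rows(
  grip=[100, 100, 100, 100, 100],
  offset=[
    [-30, 0, -25],
    [-60, 0, -55],
    [-60, 0, -85],
    [-60, 0, -115],
    [-60, 0, -140],
  ],
  twist=[0, 0, 0, 0, 0],
)

```text
clock: 24.5
position: [0.3769, -0.1996, 0.2208]
ee_rot: [0.535, 0.463, -0.533, 0.464]
ft_force: [0.3, 0.9, -0.2]
grip_width: 0.606
```

```bash
cat > fin.py <<'E'
from h import *
st(); p,d=snap('top','topf'); c=cam('top'); C=cloud(c,d)
ps,ds=snap('scene','scf'); snap('wrist','wf')
cv2.imwrite('pics/jf.png',np.vstack([cv2.resize(ps,(480,300)),cv2.resize(p,(480,300))]))
ok=d>.05
F=C[ok]
q=F[(F[:,2]>.04)&(F[:,2]<.07)&(abs(F[:,0]-.355)<.04)&(abs(F[:,1]+.345)<.1)]
print('ledge top z',np.percentile(q,[2,50,98],axis=0).round(3))
T=np.array([.99,-.142]);
g=F[(F[:,2]<.03)]; xy=(g[:,:2]-[.357,-.340]); u=xy@T; v=xy@np.array([-T[1],T[0]])
for lo in range(10,90,10):
    k=(u>lo/1e3)&(u<lo/1e3+.01)&(abs(v)<.065); k2=k&(v>0);k1=k&(v<0); print(lo,(np.median(g[k1,2])*1e3).round(1),(np.median(g[k2,2])*1e3).round(1))
for nm,x0,y0 in (('placed',.44,.36),('bun2',.329,.284),('bun3',.294,.362)):
    k=F[(np.hypot(F[:,0]-x0,F[:,1]-y0)<.045)&(F[:,2]>.03)]; top=k[k[:,2]>np.percentile(k[:,2],90)]
    print(nm,k.mean(0).round(3),'top',top.mean(0).round(3),'max',k[:,2].max().round(3))
E
python3 fin.py
```

```text
t 24.5 p [ 0.3769 -0.1996  0.2208] w 0.606 F [ 0.3  0.9 -0.2]
[[ 0.003  0.99  -0.141]
 [ 0.001 -0.141 -0.99 ]
 [-1.     0.003 -0.001]]
q [-0.41 -0.2   0.71  2.    0.13  1.3   0.12]Traceback (most recent call last):
  File "fin.py", line 8, in <module>
    print('ledge top z',np.percentile(q,[2,50,98],axis=0).round(3))
                        ~~~~~~~~~~~~~^^^^^^^^^^^^^^^^^^^^
    return _quantile_unchecked(
        a, q, axis, out, overwrite_input, method, keepdims, weights)
    return _ureduce(a,
                    func=_quantile_ureduce_func,
    ...<5 lines>...
                    overwrite_input=overwrite_input,
                    method=method)
    r = func(a, **kwargs)
    result = _quantile(arr,
                       quantiles=q,
    ...<2 lines>...
                       out=out,
                       weights=wgt)
    slices_having_nans = np.isnan(arr[-1, ...])
                                  ~~~^^^^^^^^^
IndexError: index -1 is out of bounds for axis 0 with size 0
```

View pics/jf.png

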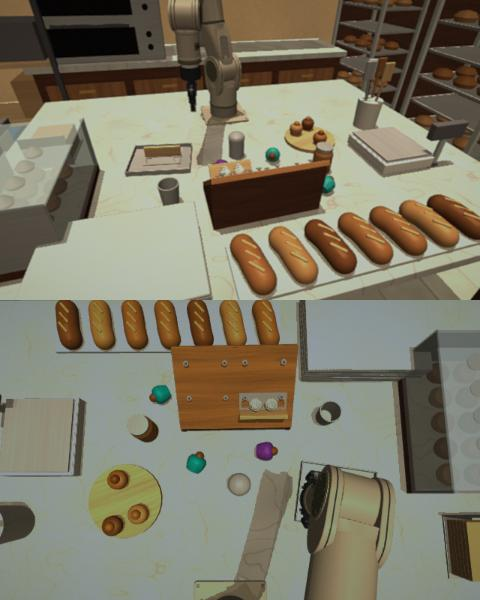

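View pics/wf.png

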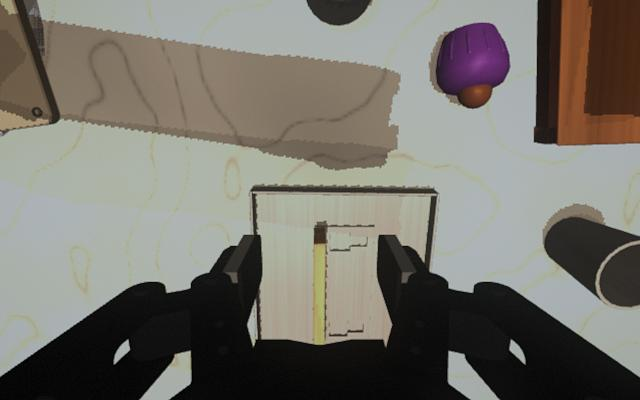

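Call:
send_rows(
  grip=[100, 100, 100, 100, 100],
  offset=[
    [0, 0, -35],
    [0, 0, -70],
    [0, 0, -105],
    [0, 0, -135],
    [0, 0, -150],
  ],
  twist=[0, 0, 0, 0, 0],
)

```text
clock: 25.07
position: [0.3982, -0.0506, 0.2198]
ee_rot: [0.534, 0.464, -0.534, 0.464]
ft_force: [0.4, 0.1, -0.3]
grip_width: 0.61
```

```bash
python3 fin.py
```

```text
t 25.07 p [ 0.3982 -0.0506  0.2198] w 0.61 F [ 0.4  0.1 -0.3]
[[ 0.    0.99 -0.14]
 [ 0.   -0.14 -0.99]
 [-1.    0.   -0.  ]]
q [-0.52 -0.22  0.47  2.04  0.1   1.3  -0.23]
ledge top z [[ 0.346 -0.411  0.048]
 [ 0.358 -0.338  0.054]
 [ 0.372 -0.266  0.057]]
10 5.2 5.4
20 5.2 4.6
30 5.0 4.8
40 5.5 4.8
50 5.1 5.7
60 3.3 3.0
70 2.1 2.1
80 2.4 2.0
placed [0.436 0.354 0.066] top [0.437 0.359 0.083] max 0.087
bun2 [0.329 0.285 0.066] top [0.328 0.29  0.084] max 0.088
bun3 [0.294 0.362 0.066] top [0.292 0.368 0.083] max 0.087
```

View pics/topf.png

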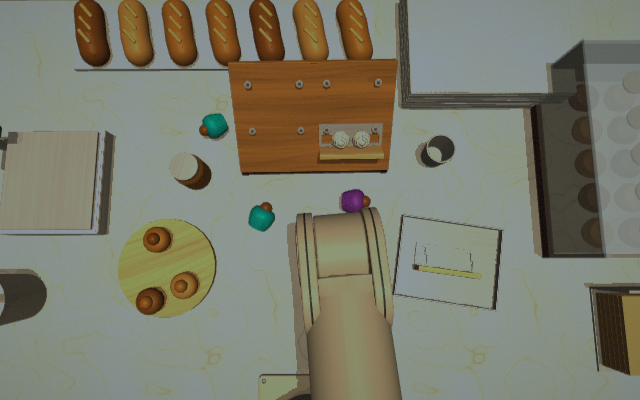

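```bash
python3 -c "
from workcell import manip
print(manip.hand_in())"
```

```text
the job is handed in; nothing more can be done
None
```

The job is done and handed in at about 25 s of the 59 s allowed.

- **Brioche:** I lifted the brown brioche from behind the left rail, tilted it upright against the board and let go. The last check put its top at 87 mm, the same as the two other buns (87 and 88 mm). It stands at about (0.44, 0.36) m, well inside the board.
- **Rail:** I slid it up until the stud heads I could see (the left-hand keyhole) were within 1–2 mm of the middle of the keyhole's wide end, then lifted it off and laid it in the tray. The last depth check showed the plate level along its whole depth and the ledge on top at 54 mm, against about 55 mm expected. It lies well inside the tray rim.
- **Everything else:** In the last picture the second rail, its meringues, the look-alikes, jar, pot and dredger appear unmoved, and the arm is clear of everything.

**Not as planned:**
- **Lift not square:** The tool can only point straight down, so the rail pivoted in the grip by up to about 28° about its upper edge, instead of coming off square to the slope. The heads stayed inside the keyholes throughout, with about 1.5 mm of clearance at the tightest.
- **Forces:** The highest wrist force I saw was about 26 N, while sliding the rail. I pressed up to about 24 N on the board while uprighting the brioche and 16 N when setting the rail down.

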